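# Set up a sag test for a shelf slat

## Robot

A 7-joint arm with a two-finger parallel gripper is mounted at the origin on the work surface. World frame = base frame: x ahead of the robot, y to its left, z up, the work surface at z = 0. Lengths are in m, angles in rad, forces in N, time in s.
With the tool pointing down it reaches from about 0.4 to 0.85 m from the base axis. Payload 10.4 kg.
Tool frame: the origin (TCP) lies at the very end of the fingers, on their centre line; the grasp point (between the pads) lies 19 mm behind it (r.pinch_z is the distance from the TCP to the grasp point, in m); z points along the fingers, y is the line along which they close (so a half turn about z gives the same grasp; the last joint's range is limited). The gripper opens to 87 mm and grips with 3 to 60 N. Pads are 19 mm wide; open, the fingers measure 117 mm over their backs; the gripper's body (75 mm by 190 mm) begins 51 mm behind the grasp point.
Start: joints at [1.091, 0.332, -0.065, 1.46, 0.022, 1.35, -0.088], TCP at [0.276, -0.561, 0.223] pointing down, gripper open.
Joint ranges: [-2.6, 2.6], [-0.5, 2.12], [-1.47, 1.34], [0.16, 2.42], [-1.27, 4.41], [0.06, 2.06], [-2.6, 2.6]. Speed limits (rad/s): [2.22, 2.22, 2.79, 2.79, 3.14, 3.14, 3.14].

## Interface

Orientations are given as a unit quaternion [x, y, z, w].
In Python, from bench import r, camera gives the robot as it stands. The module is installed in compiled form; this text tells all that it offers.
- The arm moves only by the shell command python3 -m pendant 'ROWS' [FORCE]. ROWS is JSON, a list of rows, each an object with "dp": the shift along the tool's x, y, z as a fraction of full scale, a list of three; "rotation": the turn, a rotation vector about the tool's x, y, z as a fraction of full scale, a list of three; "jaw": the opening, from 0 (shut) to 1 (fully open). A call has 1 to 8 rows; each row is the pose to reach, as a shift and turn from the pose commanded when the call began, along the tool's axes at that moment, turning the shorter way round; what a row does not reach only later rows make up. Full scale, the value 1, is 0.15 m for a shift and 2 pi rad for a turn. A row lasts 1/8 s, in which the tool goes at most 62.5 mm and 10.7 degrees, less where a joint would pass 70% of its speed; a pose out of reach is approached as far as the arm can. A call with a number of a shift or a turn outside -1 to 1 is refused whole. A call with a gripper value outside its range is refused whole. The fingers move at their own pace and stop on an object; FORCE is the grip in N (left out, the last holds). Time passes only in rows, so rows that repeat a pose let the fingers close. It gives the time, the measured TCP pose, the force, the opening and the grip force at its end, in the units of the state.
- r.read_state(): the state, without advancing time (a new reading comes with each control period).
- camera(name): name is "scene" or "side" or "wrist"; returns a dict with "image" (384x512x3 uint8, red, green, blue), "z_map" (384x512 float32, m along the optical axis (not along the pixel's ray), 0 where there is no reading), "mtx" (3x3 intrinsics, pixels), "T" (4x4, takes a point from camera to world coordinates). Camera axes: x right, y down, z forward; pixel columns grow to the right and rows downward; lengths in m; the calibration is good to about 2 mm. A picture is of the moment at which its call begins.
- r.close_job(): hands the job in; it is judged then, once.
The state is a dict: "time": time; "joint_positions": joint angles; "joint_vel": joint speeds; "joint_torque": joint torques, N m; "ee_pos": TCP position; "eef_rot": TCP orientation; "ft_force": force on the tool from outside, world axes, zero at the start; "torque": the same for the moment, N m; "width": finger opening in m; "grip_force": force on a finger pad.
Only numpy, scipy, OpenCV 4.12 (cv2) and the standard library are available. Lean on these libraries where they do the work, as an engineer would, in place of code of your own. Each camera call takes 0.05 s, during which the arm holds its last target. There are 200 camera calls.

## Task

Set up the sag test on the plywood baseboard: stand the square bearer centred on the square cork pad and the round bearer centred on the round cork pad, and lay the metal gauge block flat on the board midway between them. Then lay the slat flat across the tops of both bearers, centred and in line with the board's length, and last stand the iron weight upright on top of the slat at its middle, lowering it gently rather than dropping it. Leave the screw jar standing where it is.

Things in the scene. Friction and masses are not known exactly. Their poses are not given: they have to be found in the camera images.
- baseboard: Plywood board fixed to the bench, 120 x 270 x 12 mm. Origin: centre of its underside, on the bench top (z = 0). Its y axis runs along its length, z up. Two cork pads are fixed on it, centred across its width, their centres 85 mm either side of its middle; either pad may be at either end. Board and pads differ in place between starts but never move during the work.
- square_pad: Square cork pad, 60 x 60 x 3 mm, fixed flat on the baseboard (its top is 15 mm above the bench), edges parallel to the board's. Origin: centre of its underside.
- round_pad: Round cork pad, diameter 60, 3 mm thick, fixed flat on the baseboard (its top is 15 mm above the bench). Origin: centre of its underside.
- square_bearer: Loose dark wooden block, 44 x 44 x 45 mm tall, about 60 g, standing on the bench. Origin: centre of its underside; x and y axes square to its sides, z up.
- round_bearer: Loose dark wooden cylinder, diameter 44, 45 mm tall, about 50 g, standing on end on the bench. Origin: centre of its underside, z up. As tall as the square bearer.
- gauge_block: Loose bare aluminium block, 50 x 30 x 30 mm tall, about 120 g, lying on the bench. Origin: centre of its underside; x axis along its 50 mm length, y across its 30 mm width, z up. Lower than the bearers: on the board its top ends 18 mm below the slat. It may be turned any way about the vertical.
- slat: Loose pale wooden slat, 250 x 50 x 15 mm thick, about 100 g, lying flat on the bench. Origin: centre of its underside; x axis along its length, y across its width, z up. On the bearers its underside is 60 mm above the bench. Either end may go to either bearer.
- weight: Loose dark cast-iron weight, about 0.6 kg, standing on the bench: a disc of diameter 56, 30 mm tall, then a neck of diameter 18 from 33 to 49 mm, then a flat knob of diameter 30 from 52 to 64 mm (its top). Take it by the knob. Origin: centre of its underside, z up along its axis. On the slat its underside is 75 mm above the bench.
- screw_jar: Small glass jar with a steel lid, diameter 44, 60 mm tall, standing among the loose things. Not part of the test: leave it standing where it is. Origin: centre of its underside.
Things that resemble listed ones, but are neither listed nor needed, are in the scene too. What is shaped like the weight but pink is not meant. What is shaped like the square_bearer but yellow is not meant.

How it is judged:
By the outcome, as a careful person would: the job done as asked, in the order asked, and still so for the second after the job is handed in, with the robot touching nothing.
It also fails if it takes over 120 s, if anything falls off the work surface, if the arm or the gripper's body presses on something with over 40 N, if the wrist force passes 120 N, or if a joint passes its speed limit or range.

## Working session

There is one attempt and no reset: what is moved stays moved. The work goes in short steps, Python scripts to look and compute and a shell command to move; the robot and the scene stay as the last step left them, time stands still between calls to the robot, and variables do not carry over. Pictures are saved under pics/ and viewed, at most 14 in all, crops included, and the job is handed in when it is done.

```bash
mkdir -p pics; python3 - <<'E'
from bench import r,camera
import cv2,numpy as np
for n in("scene","side","wrist"):
    c=camera(n); np.savez(f"pics/{n}0.npz",**c); cv2.imwrite(f"pics/{n}0.png",c["image"][...,::-1]); print(n,c["mtx"].round(1).tolist(),c["T"].round(3).tolist())
a=[cv2.imread(f"pics/{n}0.png") for n in("scene","side")]
cv2.imwrite("pics/both0.png",cv2.resize(np.vstack(a),(400*1,600)))
s=r.read_state();print(s)
E
```

```text
scene [[350.3, 0.0, 253.8], [0.0, 350.3, 193.4], [0.0, 0.0, 1.0]] [[-0.871, 0.308, -0.382, 0.889], [0.49, 0.564, -0.664, 0.52], [0.011, -0.766, -0.642, 0.584], [0.0, 0.0, 0.0, 1.0]]
side [[411.4, 0.0, 255.1], [0.0, 411.4, 191.3], [0.0, 0.0, 1.0]] [[-0.727, -0.469, 0.501, -0.004], [-0.686, 0.518, -0.511, 0.545], [-0.02, -0.716, -0.698, 0.847], [0.0, 0.0, 0.0, 1.0]]
wrist [[342.5, 0.0, 256.4], [0.0, 342.5, 192.1], [0.0, 0.0, 1.0]] [[0.44, -0.861, -0.255, 0.346], [-0.898, -0.422, -0.125, -0.526], [0.0, 0.284, -0.959, 0.383], [0.0, 0.0, 0.0, 1.0]]
{'time': 0.15, 'joint_positions': array([ 1.09139303,  0.33273472, -0.06469282,  1.460732  ,  0.02158903,
        1.34989585, -0.08852313]), 'joint_vel': array([ 0.00052038, -0.00206141,  0.00034819, -0.003301  , -0.00056492,
       -0.00080117,  0.00161423]), 'joint_torque': array([ 1.67423910e-03, -6.23630905e+01,  2.51133431e-02, -3.90141535e+01,
       -6.11852249e-02,  3.71720572e-02,  5.00750639e-05]), 'ee_pos': array([ 0.27554928, -0.56066034,  0.2219395 ]), 'eef_rot': array([ 9.74031182e-01,  2.26413266e-01, -1.39682662e-04, -5.19149261e-04]), 'ft_force': array([ 0.35618149,  1.7173686 , -0.07380829]), 'torque': array([-0.04179661,  0.01471098, -0.04679434]), 'grip_force': 0.0, 'width': 0.08700008825328628}
```

View pics/scene0.png

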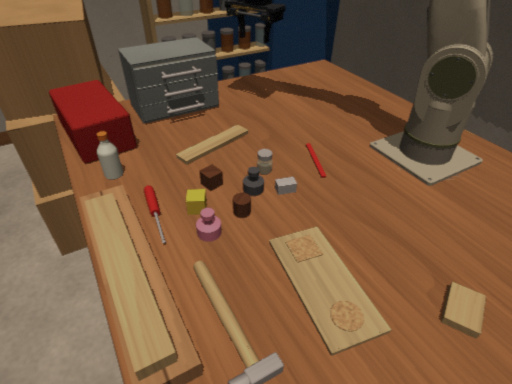

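View pics/side0.png

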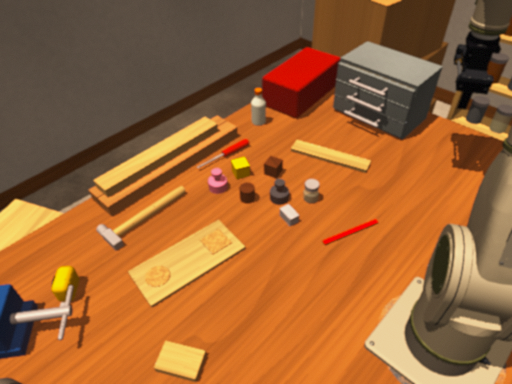

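Candidates in the scene view:
- Weight: the dark one at (254,184). The pink one at (209,226) is a decoy.
- Square bearer: the dark one at (211,177). The yellow one at (196,202) is a decoy.
- Round bearer (242,205), gauge (286,186), jar (264,161), slat (213,143).
- Square pad (305,248), round pad (347,316).

In the side view:
- Weight (280,190), square bearer (273,166), round bearer (247,192), gauge (289,214), jar (312,190), slat (330,155).
- Square pad (215,237), round pad (157,275).

```bash
cat > h.py <<'E'
import numpy as np,cv2
def cloud(c):
    K,T,z=c["mtx"],c["T"],c["z_map"]; v,u=np.mgrid[:384,:512]
    P=np.stack([(u-K[0,2])/K[0,0]*z,(v-K[1,2])/K[1,1]*z,z],-1)@T[:3,:3].T+T[:3,3]
    P[z==0]=np.nan; return P
def ray(c,uv,h):
    K,T=c["mtx"],c["T"]; uv=np.atleast_2d(uv).astype(float)
    d=np.c_[(uv[:,0]-K[0,2])/K[0,0],(uv[:,1]-K[1,2])/K[1,1],np.ones(len(uv))]@T[:3,:3].T
    o=T[:3,3]; return o+d*((h-o[2])/d[:,2])[:,None]
def comp(m,seed,rad=8):
    n,l,s,ce=cv2.connectedComponentsWithStats(m.astype(np.uint8),connectivity=4)
    x,y=seed; w=l[y-rad:y+rad+1,x-rad:x+rad+1].ravel(); w=w[w>0]
    return l==np.bincount(w).argmax() if len(w) else np.zeros_like(m,bool)
def rect(P):
    (cx,cy),(a,b),t=cv2.minAreaRect((P[:,:2]*1000).astype(np.float32))
    if a<b:a,b,t=b,a,t+90
    return [round(float(x),1) for x in(cx,cy,a,b,(t+90)%180-90)]
E
python3 - <<'E'
from h import *
S={"weight":((254,184),(280,190),.064),"sqb":((211,177),(273,166),.045),"rb":((242,205),(247,192),.045),"gauge":((286,186),(289,214),.03),"jar":((264,158),(312,185),.06),"slat":((213,143),(330,155),.015),"board":((325,285),(185,265),.012)}
for i,n in enumerate(("scene","side")):
    c=dict(np.load(f"pics/{n}0.npz"));P=cloud(c)
    b=P[...,2][(np.abs(P[...,0]-.5)<.2)&(np.abs(P[...,1])<.25)];print(n,"bench z",np.nanmedian(b), np.nanstd(b[b<.008]))
    for k,s in S.items():
        m=comp(P[...,2]>(.007 if k in("slat","board") else .012),s[i]); 
        Q=P[m]
        if len(Q)<5: print(k,"none");continue
        top=np.percentile(Q[:,2],97); t=m&(P[...,2]>top-.006)
        uv=np.argwhere(t)[:,::-1]
        R=ray(c,uv,s[2])
        print(k,m.sum(),"top",top.round(4),"depth",rect(P[t]),"ray",rect(R))
    # cork pads by colour on board
    hsv=cv2.cvtColor(c["image"],cv2.COLOR_RGB2HSV)
    for k,s in {"sq":((305,248),(215,237)),"rd":((347,316),(157,275))}.items():
        print(k,hsv[s[i][1],s[i][0]],"board",hsv[S["board"][i][1],S["board"][i][0]])
E
```

```text
scene bench z 0.00048636960559389486 0.001264431381055965
weight 731 top 0.0644 depth [502.3, -132.0, 123.4, 38.1, 37.0] ray [502.6, -124.9, 123.5, 37.3, 42.3]
sqb 389 top 0.0464 depth [624.0, -171.0, 46.1, 42.5, -74.3] ray [624.2, -167.8, 48.3, 45.7, -75.6]
rb 361 top 0.0462 depth [604.0, -36.6, 42.7, 41.8, -32.5] ray [605.7, -33.6, 46.5, 42.4, 61.4]
gauge 248 top 0.0315 depth [464.7, -57.7, 50.1, 32.7, -12.9] ray [466.4, -54.4, 51.3, 37.2, -14.6]
jar 731 top 0.0644 depth [502.3, -132.0, 123.4, 38.1, 37.0] ray [499.6, -129.9, 124.4, 37.6, 42.3]
slat 852 top 0.0169 depth [536.8, -345.8, 251.0, 53.5, 16.1] ray [538.5, -343.2, 251.1, 55.9, 16.5]
board 7258 top 0.0158 depth [559.2, 222.4, 270.8, 120.5, 81.4] ray [559.7, 222.8, 270.0, 120.1, 81.5]
sq [ 16 128 174] board [ 18 111 166]
rd [ 19 117 177] board [ 18 111 166]
side bench z 0.0008494970766111942 0.0017574293134701802
weight 352 top 0.0653 depth [530.5, -99.6, 29.9, 27.8, -48.8] ray [529.7, -98.6, 32.5, 27.9, -47.9]
sqb 284 top 0.0478 depth [618.5, -171.3, 47.0, 45.0, -72.0] ray [617.7, -170.5, 47.2, 44.9, -74.9]
rb 243 top 0.0478 depth [598.5, -36.9, 43.9, 39.6, -47.2] ray [596.9, -35.0, 45.0, 39.7, -46.6]
gauge 232 top 0.0326 depth [460.7, -57.5, 52.6, 30.5, -13.9] ray [459.5, -56.3, 52.0, 30.8, -13.5]
jar 301 top 0.0625 depth [464.6, -159.0, 38.8, 38.3, -13.8] ray [463.9, -158.4, 40.7, 37.9, -17.3]
slat 939 top 0.0185 depth [533.2, -346.5, 250.1, 56.8, 16.6] ray [532.3, -345.0, 249.9, 56.1, 16.5]
board 4304 top 0.0166 depth [554.9, 222.1, 269.8, 121.9, 81.4] ray [554.3, 222.3, 269.5, 121.0, 81.4]
sq [ 19 171 245] board [ 21 150 243]
rd [ 20 166 246] board [ 21 150 243]
```

Both views agree to within 5 mm in x, and sizes and heights match the text. I'll refine with the wrist camera, so next I plan the move over the loose things.

```bash
cat > plan.py <<'E'
import sys,numpy as np
from scipy.spatial.transform import Rotation as R
from bench import r
def plan(wps):
    """wps: list of (x,y,z[m],yaw of tool x[deg]); prints for each the shift and turn in units, from the pose before it"""
    s=r.read_state(); p=np.array(s["ee_pos"]);q=R.from_quat(s["eef_rot"])
    print("at",p.round(4),"yaw",np.degrees(np.arctan2(*q.as_matrix()[[1,0],[0,0]])).round(1),"j7",round(s["joint_positions"][6],2),"t",round(s["time"],1),"w",round(s["width"],4))
    for x,y,z,w in wps:
        g=R.from_euler("z",w,degrees=True)*R.from_euler("x",180,degrees=True)
        d=q.inv().apply(np.array([x,y,z])-p)/.15; v=(q.inv()*g).as_rotvec()
        print("dp",d.round(4).tolist(),"rot",(v/2/np.pi).round(4).tolist(),"mm",(np.linalg.norm(d)*150).round(),"deg",np.degrees(np.linalg.norm(v)).round(1))
        p,q=np.array([x,y,z]),g
if __name__=="__main__": plan([tuple(map(float,a.split(","))) for a in sys.argv[1:]])
E
python3 plan.py .34,-.45,.25,46 .43,-.28,.25,76 .54,-.12,.25,106
python3 - <<'E'
import cv2,numpy as np
from h import *
a=cv2.imread("pics/scene0.png")[130:250,170:310]
cv2.imwrite("pics/crop0.png",cv2.resize(a,None,fx=4,fy=4,interpolation=cv2.INTER_CUBIC))
for n,p in(("scene",(170,78)),("side",(386,88))):
    c=dict(np.load(f"pics/{n}0.npz"));P=cloud(c);m=comp(P[...,2]>.03,p);Q=P[m];print("cabinet",rect(Q),Q[:,2].max())
c=dict(np.load("pics/scene0.npz"));print(ray(c,[[305,248],[347,316],[196,198]],.015).round(3))
E
```

```text
at [ 0.2755 -0.5607  0.2219] yaw 26.2 j7 -0.09 t 0.1 w 0.087
dp [0.711, -0.4728, -0.1866] rot [-0.0002, -0.0, -0.0551] mm 131.0 deg 19.8
dp [1.232, -0.3557, -0.0] rot [0.0, 0.0, -0.0833] mm 192.0 deg 30.0
dp [1.2124, 0.4535, 0.0] rot [-0.0, 0.0, -0.0833] mm 194.0 deg 30.0
cabinet [237.3, -1048.6, 2283.2, 1714.8, 89.8] 0.4205021097366553
cabinet [768.4, -899.7, 1057.7, 577.0, -69.7] 0.253789373495685
[[ 0.544  0.142  0.015]
 [ 0.572  0.309  0.015]
 [ 0.685 -0.122  0.015]]
```

View pics/crop0.png

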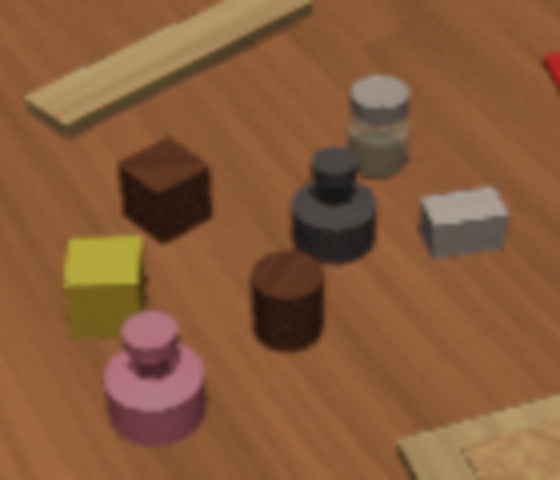

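The crop confirms the choice: dark square bearer at crop (165,190), dark round one (287,300), dark weight (333,205), bare-metal gauge (463,220), with the yellow block and pink weight as decoys. Moving over.

```bash

python3 -m pendant '[{"dp":[0.711,-0.473,0.187],"rotation":[0,0,-0.055],"jaw":1},{"dp":[0.711,-0.473,-0.187],"rotation":[0,0,-0.055],"jaw":1},{"dp":[0.711,-0.473,-0.187],"rotation":[0,0,-0.055],"jaw":1},{"dp":[0.711,-0.473,-0.187],"rotation":[0,0,-0.055],"jaw":1}]' | tail -3
python3 -m pendant '[{"dp":[0.95,-0.28,0],"rotation":[0,0,-0.0833],"jaw":1},{"dp":[0.95,-0.28,0],"rotation":[0,0,-0.0833],"jaw":1},{"dp":[0.95,-0.28,0],"rotation":[0,0,-0.0833],"jaw":1},{"dp":[0.95,-0.28,0],"rotation":[0,0,-0.0833],"jaw":1}]' | tail -3
python3 plan.py .46,-.2,.25,106 .54,-.12,.25,106
```

```text
ft_force: [-0.2, -0.9, -0.4]
width: 0.0871
grip_force: 0.0
ft_force: [-0.5, 0.0, 0.1]
width: 0.0872
grip_force: 0.0
at [ 0.4088 -0.3186  0.2498] yaw 76.0 j7 0.3 t 1.1 w 0.0872
dp [0.8495, 0.1391, -0.0012] rot [-0.0001, -0.0001, -0.0835] mm 129.0 deg 30.0
dp [0.3657, 0.6597, 0.0] rot [0.0, 0.0, 0.0] mm 113.0 deg 0.0
```

```bash

python3 -m pendant '[{"dp":[0.85,0.139,0],"rotation":[0,0,-0.0835],"jaw":1},{"dp":[0.85,0.139,0],"rotation":[0,0,-0.0835],"jaw":1},{"dp":[0.85,0.139,0],"rotation":[0,0,-0.0835],"jaw":1},{"dp":[0.85,0.139,0],"rotation":[0,0,-0.0835],"jaw":1}]' | tail -3
python3 -m pendant '[{"dp":[0.366,0.66,0],"rotation":[0,0,0],"jaw":1},{"dp":[0.366,0.66,0],"rotation":[0,0,0],"jaw":1},{"dp":[0.366,0.66,0],"rotation":[0,0,0],"jaw":1},{"dp":[0.366,0.66,0],"rotation":[0,0,0],"jaw":1}]' | tail -3
python3 - <<'E'
from bench import camera
import numpy as np,cv2
c=camera("wrist");np.savez("pics/wrist1.npz",**c);cv2.imwrite("pics/wrist1.png",c["image"][...,::-1])
E
cat > tops.py <<'E'
import sys
from h import *
c=dict(np.load(sys.argv[1]));P=cloud(c);print("bench",np.nanmedian(P[...,2][P[...,2]<.008]).round(4))
lo,cut=(float(sys.argv[2]),float(sys.argv[3])) if len(sys.argv)>3 else (.012,.005)
n,l,s,ce=cv2.connectedComponentsWithStats((P[...,2]>lo).astype(np.uint8),connectivity=4)
for i in range(1,n):
    if s[i,4]<150 or s[i,4]>40000: continue
    m=l==i;top=np.percentile(P[m][:,2],95);t=m&(P[...,2]>top-cut)
    uv=np.argwhere(t)[:,::-1];print(ce[i].astype(int),"box",s[i,:4].tolist(),"rgb",c["image"][t].mean(0).astype(int),"top",top.round(4),"depth",rect(P[t]),"ray",rect(ray(c,uv,top)))
E
python3 tops.py pics/wrist1.npz
```

```text
ft_force: [-0.1, -0.1, -0.3]
width: 0.0872
grip_force: 0.0
ft_force: [0.0, 0.6, 0.0]
width: 0.0871
grip_force: 0.0
bench -0.0006
[504  27] box [493, 0, 19, 47] rgb [156 121  70] top 0.0235 depth [751.4, 82.7, 34.1, 12.6, -64.4] ray [748.8, 81.0, 33.7, 13.2, -62.5]
[204  85] box [178, 61, 54, 49] rgb [195 187 177] top 0.0307 depth [463.4, -57.5, 50.0, 30.0, -14.7] ray [463.9, -57.4, 49.6, 29.8, -14.8]
[425 104] box [395, 79, 64, 53] rgb [193 125 142] top 0.064 depth [699.8, -12.8, 29.6, 29.4, 7.4] ray [698.7, -12.7, 31.0, 29.5, 0.4]
[334 102] box [312, 82, 46, 43] rgb [104  56  30] top 0.0455 depth [602.4, -37.1, 42.8, 42.4, 17.2] ray [601.9, -37.2, 42.4, 42.4, 18.4]
[258 141] box [234, 117, 50, 50] rgb [84 79 78] top 0.0641 depth [535.1, -100.2, 28.9, 28.6, -73.5] ray [535.1, -100.0, 28.6, 28.5, -74.4]
[390 179] box [360, 153, 62, 57] rgb [196 190   0] top 0.0455 depth [692.7, -101.4, 44.8, 44.0, -26.5] ray [691.2, -100.9, 45.1, 43.6, -25.9]
[185 177] box [164, 155, 45, 46] rgb [183 165 154] top 0.0605 depth [467.5, -158.7, 39.1, 38.8, 89.8] ray [467.8, -158.1, 39.4, 38.4, 59.2]
[312 220] box [292, 198, 43, 45] rgb [98 53 28] top 0.0456 depth [621.9, -171.9, 44.3, 44.0, -76.2] ray [621.3, -170.9, 44.4, 44.0, -75.3]
```

View pics/wrist1.png

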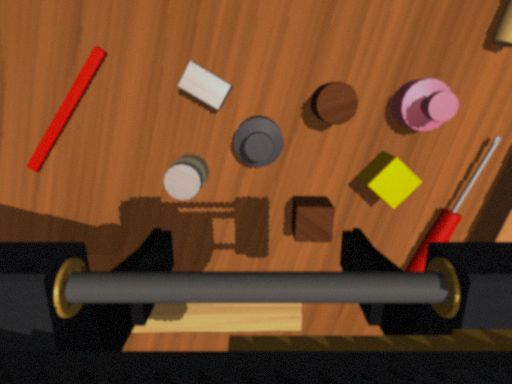

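Wrist view shows: gauge (205,85), weight (258,141), round bearer (335,102), square bearer (313,220), jar (185,178), and decoys yellow (393,182) and pink (428,104). The heights match, and this estimate lies between the scene and side estimates.

```bash
python3 plan.py .6217,-.1715,.1,104.5 .6217,-.1715,.014,104.5 .6217,-.1715,.14,104.5  .57,-.02,.14,92 .55,.08,.2,81.4
```

```text
at [ 0.5393 -0.1227  0.2501] yaw 105.6 j7 0.33 t 2.2 w 0.0867
dp [-0.4607, 0.4425, 1.0003] rot [-0.0002, 0.0001, 0.0032] mm 178.0 deg 1.1
dp [0.0, -0.0, 0.5733] rot [0.0, 0.0, 0.0] mm 86.0 deg 0.0
dp [0.0, 0.0, -0.84] rot [0.0, 0.0, 0.0] mm 126.0 deg 0.0
dp [1.0641, -0.0808, -0.0] rot [0.0, -0.0, 0.0347] mm 160.0 deg 12.5
dp [0.6709, -0.11, -0.4] rot [0.0, -0.0, 0.0294] mm 118.0 deg 10.6
```

```bash

python3 -m pendant '[{"dp":[-0.46,0.4425,0.4],"rotation":[0,0,0.003],"jaw":1},{"dp":[-0.46,0.4425,1],"rotation":[0,0,0.003],"jaw":1},{"dp":[-0.46,0.4425,1],"rotation":[0,0,0.003],"jaw":1},{"dp":[-0.46,0.4425,1],"rotation":[0,0,0.003],"jaw":1},{"dp":[-0.46,0.4425,1],"rotation":[0,0,0.003],"jaw":1},{"dp":[-0.46,0.4425,1],"rotation":[0,0,0.003],"jaw":1}]' 
python3 plan.py  .6217,-.1715,.014,104.5; python3 -m pendant '[{"dp":[0,0,0],"rotation":[0,0,0],"jaw":1},{"dp":[0,0,0],"rotation":[0,0,0],"jaw":1}]'
```

```text
time: 2.95
ee_pos: [0.624, -0.1683, 0.1039]
eef_rot: [0.609, 0.793, 0.001, 0.002]
ft_force: [0.7, -0.0, 0.5]
width: 0.0868
grip_force: 0.0
at [ 0.624  -0.1683  0.1039] yaw 104.9 j7 0.28 t 3.0 w 0.0868
dp [-0.015, -0.0224, 0.5993] rot [0.0006, 0.0004, 0.0011] mm 90.0 deg 0.5
time: 3.2
ee_pos: [0.6232, -0.1679, 0.1017]
eef_rot: [0.609, 0.793, 0.0, 0.001]
ft_force: [0.6, 0.2, -0.1]
width: 0.0869
grip_force: 0.0
```

```bash

python3 -m pendant '[{"dp":[-0.02,-0.016,0.3],"rotation":[0,0,0.001],"jaw":1},{"dp":[-0.02,-0.016,0.58],"rotation":[0,0,0.001],"jaw":1},{"dp":[-0.02,-0.016,0.58],"rotation":[0,0,0.001],"jaw":1},{"dp":[-0.02,-0.016,0.58],"rotation":[0,0,0.001],"jaw":1},{"dp":[-0.02,-0.016,0.58],"rotation":[0,0,0.001],"jaw":1},{"dp":[-0.02,-0.016,0.58],"rotation":[0,0,0.001],"jaw":1}]' 
python3 plan.py  .6217,-.1715,.014,104.5
```

```text
time: 3.95
ee_pos: [0.6222, -0.1716, 0.0151]
eef_rot: [0.612, 0.791, 0.0, 0.001]
ft_force: [-0.8, 0.2, -0.6]
width: 0.0871
grip_force: 0.0
at [ 0.6222 -0.1716  0.0151] yaw 104.6 j7 0.25 t 4.0 w 0.0871
dp [0.0014, -0.0033, 0.0072] rot [0.0003, 0.0002, 0.0002] mm 1.0 deg 0.1
```

Good. Grip and lift, then move near the board.

```bash

python3 -m pendant '[{"dp":[0,0,0],"rotation":[0,0,0],"jaw":0.3},{"dp":[0,0,0],"rotation":[0,0,0],"jaw":0.3},{"dp":[0,0,0],"rotation":[0,0,0],"jaw":0.3},{"dp":[0,0,0],"rotation":[0,0,0],"jaw":0.3},{"dp":[0,0,0],"rotation":[0,0,0],"jaw":0.3},{"dp":[0,0,0],"rotation":[0,0,0],"jaw":0.3}]' 20
python3 -m pendant '[{"dp":[0,0,-0.2],"rotation":[0,0,0],"jaw":0.3},{"dp":[0,0,-0.6],"rotation":[0,0,0],"jaw":0.3},{"dp":[0,0,-0.93],"rotation":[0,0,0],"jaw":0.3},{"dp":[0,0,-0.93],"rotation":[0,0,0],"jaw":0.3},{"dp":[0,0,-0.93],"rotation":[0,0,0],"jaw":0.3}]'
python3 plan.py  .58,-.04,.2,92 .55,.06,.26,81.4
```

```text
time: 4.7
ee_pos: [0.6214, -0.1714, 0.0136]
eef_rot: [0.612, 0.791, -0.0, 0.0]
ft_force: [-0.3, -0.2, -1.2]
width: 0.0436
grip_force: 20.0
time: 5.32
ee_pos: [0.6209, -0.1714, 0.1523]
eef_rot: [0.612, 0.791, -0.0, -0.0]
ft_force: [-0.9, 0.1, -1.2]
width: 0.044
grip_force: 20.0
at [ 0.6209 -0.1714  0.1523] yaw 104.6 j7 0.3 t 5.3 w 0.044
dp [0.9164, -0.044, -0.3178] rot [-0.0002, -0.0, 0.0349] mm 146.0 deg 12.6
dp [0.6732, -0.1766, -0.4] rot [0.0, -0.0, 0.0294] mm 120.0 deg 10.6
```

```bash

python3 -m pendant '[{"dp":[0.916,-0.044,-0.6],"rotation":[0,0,0.035],"jaw":0.3},{"dp":[0.916,-0.044,-0.6],"rotation":[0,0,0.035],"jaw":0.3},{"dp":[0.916,-0.044,-0.6],"rotation":[0,0,0.035],"jaw":0.3},{"dp":[0.916,-0.044,-0.6],"rotation":[0,0,0.035],"jaw":0.3}]'
python3 -m pendant '[{"dp":[1,-0.2,-0.12],"rotation":[0,0,0.0294],"jaw":0.3},{"dp":[1,-0.2,-0.12],"rotation":[0,0,0.0294],"jaw":0.3},{"dp":[1,-0.2,-0.12],"rotation":[0,0,0.0294],"jaw":0.3},{"dp":[1,-0.2,-0.12],"rotation":[0,0,0.0294],"jaw":0.3}]'
python3 plan.py   .555,.21,.26,81.4
```

```text
time: 5.82
ee_pos: [0.5802, -0.0367, 0.2436]
eef_rot: [0.693, 0.721, 0.0, 0.0]
ft_force: [0.4, -0.1, -1.4]
width: 0.0437
grip_force: 20.0
time: 6.32
ee_pos: [0.5444, 0.1106, 0.2596]
eef_rot: [0.757, 0.653, -0.001, -0.001]
ft_force: [0.6, 0.1, -1.1]
width: 0.0439
grip_force: 20.0
at [0.5444 0.1106 0.2596] yaw 81.6 j7 -0.52 t 6.3 w 0.0439
dp [0.6659, -0.0269, -0.0026] rot [-0.0004, 0.0, 0.0006] mm 100.0 deg 0.2
```

```bash

python3 -m pendant '[{"dp":[0.666,-0.027,0],"rotation":[0,0,0.0005],"jaw":0.3},{"dp":[0.666,-0.027,0],"rotation":[0,0,0.0005],"jaw":0.3},{"dp":[0.666,-0.027,0],"rotation":[0,0,0.0005],"jaw":0.3},{"dp":[0.666,-0.027,0],"rotation":[0,0,0.0005],"jaw":0.3},{"dp":[0.666,-0.027,0],"rotation":[0,0,0.0005],"jaw":0.3}]'
python3 - <<'E'
from bench import camera
import numpy as np,cv2
c=camera("wrist");np.savez("pics/wrist2.npz",**c);cv2.imwrite("pics/wrist2.png",c["image"][...,::-1])
from h import *
P=cloud(c);m=comp((P[...,2]>.007)&(P[...,2]<.02),(256,120),20);uv=np.argwhere(m)[:,::-1];print("board depth",rect(P[m]),"ray",rect(ray(c,uv,.012)))
z=P[...,2];pm=m&(z>.0137)
pm=cv2.morphologyEx(pm.astype(np.uint8),cv2.MORPH_OPEN,np.ones((5,5)))
n,l,s,ce=cv2.connectedComponentsWithStats(pm)
for i in range(1,n):
    if s[i,4]>500: uv=np.argwhere(l==i)[:,::-1];print(s[i],"z",np.median(z[l==i]),"pad depth",rect(P[l==i]),"ray",rect(ray(c,uv,.015)))
E
```

```text
time: 6.95
ee_pos: [0.5568, 0.2059, 0.2604]
eef_rot: [0.76, 0.65, -0.001, 0.0]
ft_force: [-0.1, 0.2, -0.2]
width: 0.0438
grip_force: 20.0
board depth [561.0, 241.0, 232.2, 120.3, 81.3] ray [561.1, 241.1, 231.2, 119.2, 81.4]
```

View pics/wrist2.png

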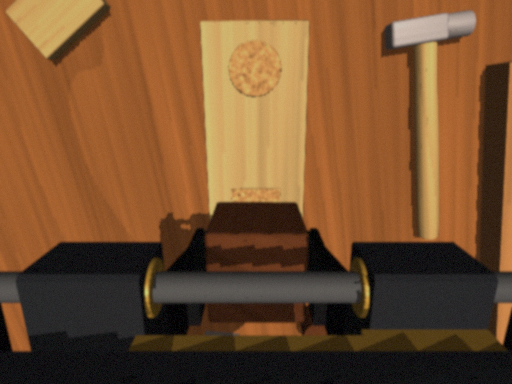

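The wrist view shows the board, with the round pad at about (255,68). The square pad at (256,195) is partly hidden by the held bearer. I'll measure the pads by colour.

```bash
python3 - <<'E'
from h import *
for n,(a,b) in {"wrist2":((255,68),None),"scene0":((347,316),(305,248)),"side0":((157,275),(215,237))}.items():
    c=dict(np.load(f"pics/{n}.npz"));P=cloud(c);lab=cv2.cvtColor(c["image"],cv2.COLOR_RGB2LAB).astype(int)
    brd=comp((P[...,2]>.007)&(P[...,2]<.022),a)
    A=cv2.GaussianBlur(lab[...,1].astype(np.float32),(5,5),0)
    t,_=cv2.threshold(A[brd].astype(np.uint8),0,255,cv2.THRESH_OTSU)
    m=cv2.morphologyEx(((A>t+.5)&cv2.erode(brd.astype(np.uint8),np.ones((5,5))).astype(bool)).astype(np.uint8),cv2.MORPH_CLOSE,np.ones((9,9)));m=cv2.morphologyEx(m,cv2.MORPH_OPEN,np.ones((5,5)))
    for s in(a,b):
        if s:
            k=comp(m,s);uv=np.argwhere(k)[:,::-1];R=ray(c,uv,.015);print(n,s,"z",np.median(P[k][:,2]).round(4),"rect",rect(R),"mean",(R[:,:2].mean(0)*1000).round(1))
    B=cv2.minAreaRect((ray(c,np.argwhere(brd)[:,::-1],.012)[:,:2]*1000).astype(np.float32));print("board",[np.round(x,1) for x in B])
E
python3 plan.py .5458,.138,.12,81.4 .5458,.138,.034,81.4
```

```text
wrist2 (255, 68) z nan rect [571.4, 306.6, 59.0, 56.2, 81.0] mean [571.6 307.3]
board [array([561.1, 241.1]), array([231.2, 119.2]), np.float64(81.4)]
scene0 (347, 316) z nan rect [571.3, 306.5, 59.8, 57.2, -29.0] mean [571.7 307.2]
scene0 (305, 248) z 0.0149 rect [545.2, 138.1, 62.5, 60.9, 83.0] mean [546.  138.7]
board [array([560.4, 223.5]), array([271.5, 121.4]), np.float64(81.4)]
side0 (157, 275) z nan rect [567.2, 305.3, 60.4, 56.9, 42.5] mean [567.2 305.2]
side0 (215, 237) z nan rect [545.2, 138.1, 69.6, 68.8, -7.5] mean [545.1 138.5]
board [array([552.9, 222.7]), array([270. , 123.9]), np.float64(81.4)]
at [0.5567 0.2063 0.2607] yaw 81.1 j7 -0.73 t 7.0 w 0.0437
dp [-0.4605, -0.001, 0.9386] rot [-0.0, 0.0001, -0.0009] mm 157.0 deg 0.3
dp [0.0, -0.0, 0.5733] rot [0.0, 0.0, 0.0] mm 86.0 deg 0.0
```

```bash

python3 -m pendant '[{"dp":[-0.46,-0.001,0.3],"rotation":[0,0,-0.001],"jaw":0.3},{"dp":[-0.46,-0.001,0.6],"rotation":[0,0,-0.001],"jaw":0.3},{"dp":[-0.46,-0.001,0.94],"rotation":[0,0,-0.001],"jaw":0.3},{"dp":[-0.46,-0.001,0.94],"rotation":[0,0,-0.001],"jaw":0.3},{"dp":[-0.46,-0.001,0.94],"rotation":[0,0,-0.001],"jaw":0.3},{"dp":[-0.46,-0.001,0.94],"rotation":[0,0,-0.001],"jaw":0.3},{"dp":[-0.46,-0.001,0.94],"rotation":[0,0,-0.001],"jaw":0.3}]'
python3 plan.py  .5457,.1383,.032,81.4
```

```text
time: 7.88
ee_pos: [0.5464, 0.1404, 0.1216]
eef_rot: [0.757, 0.653, 0.001, 0.001]
ft_force: [0.5, 0.1, -0.3]
width: 0.0441
grip_force: 20.0
at [0.5464 0.1404 0.1216] yaw 81.6 j7 -0.64 t 7.9 w 0.0441
dp [-0.015, -0.0037, 0.5974] rot [0.0004, -0.0001, 0.0005] mm 90.0 deg 0.2
```

```bash

python3 -m pendant '[{"dp":[-0.004,-0.004,0.35],"rotation":[0,0,0.0005],"jaw":0.3},{"dp":[-0.004,-0.004,0.5],"rotation":[0,0,0.0005],"jaw":0.3},{"dp":[-0.004,-0.004,0.585],"rotation":[0,0,0.0005],"jaw":0.3},{"dp":[-0.004,-0.004,0.585],"rotation":[0,0,0.0005],"jaw":0.3},{"dp":[-0.004,-0.004,0.585],"rotation":[0,0,0.0005],"jaw":0.3},{"dp":[-0.004,-0.004,0.585],"rotation":[0,0,0.0005],"jaw":0.3},{"dp":[-0.004,-0.004,0.585],"rotation":[0,0,0.0005],"jaw":0.3}]'
python3 plan.py  .5457,.1383,.029,81.4
```

```text
time: 8.75
ee_pos: [0.5452, 0.1395, 0.0329]
eef_rot: [0.758, 0.652, 0.0, 0.0]
ft_force: [0.2, 0.3, -0.2]
width: 0.044
grip_force: 20.0
at [0.5452 0.1395 0.0329] yaw 81.4 j7 -0.7 t 8.8 w 0.044
dp [-0.0076, 0.0044, 0.0263] rot [0.0002, -0.0, -0.0] mm 4.0 deg 0.1
```

```bash

python3 -m pendant '[{"dp":[-0.007,0.004,0.013],"rotation":[0,0,0],"jaw":0.3},{"dp":[-0.007,0.004,0.024],"rotation":[0,0,0],"jaw":0.3},{"dp":[-0.007,0.004,0.024],"rotation":[0,0,0],"jaw":0.3},{"dp":[-0.007,0.004,0.024],"rotation":[0,0,0],"jaw":0.3},{"dp":[-0.007,0.004,0.024],"rotation":[0,0,0],"jaw":0.3}]'
python3 plan.py  .5457,.1383,.0286,81.4
```

```text
time: 9.38
ee_pos: [0.5453, 0.1384, 0.0287]
eef_rot: [0.758, 0.652, -0.0, 0.0]
ft_force: [-0.4, -0.1, -1.0]
width: 0.0438
grip_force: 20.0
at [0.5453 0.1384 0.0287] yaw 81.4 j7 -0.7 t 9.4 w 0.0438
dp [-0.0003, 0.0031, 0.0008] rot [-0.0, 0.0, 0.0] mm 0.0 deg 0.0
```

```bash

python3 -m pendant '[{"dp":[0,0,0],"rotation":[0,0,0],"jaw":0.8},{"dp":[0,0,0],"rotation":[0,0,0],"jaw":0.8},{"dp":[0,0,0],"rotation":[0,0,0],"jaw":0.8},{"dp":[0,0,-0.2],"rotation":[0,0,0],"jaw":0.8},{"dp":[0,0,-0.6],"rotation":[0,0,0],"jaw":0.8},{"dp":[0,0,-0.7],"rotation":[0,0,0],"jaw":0.8},{"dp":[0,0,-0.7],"rotation":[0,0,0],"jaw":0.8},{"dp":[0,0,-0.7],"rotation":[0,0,0],"jaw":0.8}]'
python3 plan.py .573,.05,.13,81.4  .6022,-.0371,.1,81.4
```

```text
time: 10.38
ee_pos: [0.5445, 0.138, 0.1321]
eef_rot: [0.758, 0.652, -0.001, -0.0]
ft_force: [0.7, -0.2, -0.2]
width: 0.0697
grip_force: 0.0
at [0.5445 0.138  0.1321] yaw 81.4 j7 -0.64 t 10.4 w 0.0697
dp [-0.5513, 0.2758, 0.0141] rot [-0.0003, 0.0002, -0.0] mm 92.0 deg 0.1
dp [-0.545, 0.2793, 0.2] rot [0.0, 0.0, 0.0] mm 97.0 deg 0.0
```

```bash

python3 -m pendant '[{"dp":[-0.5,0.25,0],"rotation":[0,0,0],"jaw":0.8},{"dp":[-0.9,0.45,0],"rotation":[0,0,0],"jaw":0.8},{"dp":[-1,0.5,0.15],"rotation":[0,0,0],"jaw":0.8},{"dp":[-1,0.5,0.15],"rotation":[0,0,0],"jaw":0.8},{"dp":[-1,0.5,0.15],"rotation":[0,0,0],"jaw":0.8},{"dp":[-1,0.5,0.15],"rotation":[0,0,0],"jaw":0.8},{"dp":[-1,0.5,0.15],"rotation":[0,0,0],"jaw":0.8}]'
python3 plan.py .6022,-.0371,.014,81.4
```

```text
time: 11.25
ee_pos: [0.597, -0.0199, 0.1115]
eef_rot: [0.758, 0.653, 0.0, 0.0]
ft_force: [-0.3, -0.5, 0.1]
width: 0.0695
grip_force: 0.0
at [ 0.597  -0.0199  0.1115] yaw 81.5 j7 -0.36 t 11.2 w 0.0695
dp [-0.1081, 0.051, 0.6502] rot [0.0001, -0.0, 0.0003] mm 99.0 deg 0.1
```

```bash

python3 -m pendant '[{"dp":[-0.107,0.05,0],"rotation":[0,0,0],"jaw":0.8},{"dp":[-0.107,0.05,0.2],"rotation":[0,0,0],"jaw":0.8},{"dp":[-0.107,0.05,0.5],"rotation":[0,0,0],"jaw":0.8},{"dp":[-0.107,0.05,0.645],"rotation":[0,0,0],"jaw":0.8},{"dp":[-0.107,0.05,0.645],"rotation":[0,0,0],"jaw":0.8},{"dp":[-0.107,0.05,0.645],"rotation":[0,0,0],"jaw":0.8},{"dp":[-0.107,0.05,0.645],"rotation":[0,0,0],"jaw":0.8},{"dp":[-0.107,0.05,0.645],"rotation":[0,0,0],"jaw":0.8}]'
python3 plan.py .6022,-.0371,.014,81.4
```

```text
time: 12.25
ee_pos: [0.6026, -0.0382, 0.0155]
eef_rot: [0.758, 0.652, 0.0, 0.001]
ft_force: [0.0, -0.0, -0.1]
width: 0.0697
grip_force: 0.0
at [ 0.6026 -0.0382  0.0155] yaw 81.4 j7 -0.37 t 12.2 w 0.0697
dp [0.0067, -0.0038, 0.01] rot [0.0003, 0.0, 0.0] mm 2.0 deg 0.1
```

```bash

python3 -m pendant '[{"dp":[0.007,-0.003,0],"rotation":[0,0,0],"jaw":0.7},{"dp":[0.007,-0.003,0],"rotation":[0,0,0],"jaw":0.3},{"dp":[0.007,-0.003,0],"rotation":[0,0,0],"jaw":0.3},{"dp":[0.007,-0.003,0],"rotation":[0,0,0],"jaw":0.3},{"dp":[0.007,-0.003,0],"rotation":[0,0,0],"jaw":0.3},{"dp":[0.007,-0.003,0],"rotation":[0,0,0],"jaw":0.3},{"dp":[0.007,-0.003,0],"rotation":[0,0,0],"jaw":0.3}]' 20
python3 -m pendant '[{"dp":[0,0,-0.2],"rotation":[0,0,0],"jaw":0.3},{"dp":[0,0,-0.6],"rotation":[0,0,0],"jaw":0.3},{"dp":[0,0,-1],"rotation":[0,0,0],"jaw":0.3},{"dp":[0,0,-1],"rotation":[0,0,0],"jaw":0.3},{"dp":[0,0,-1],"rotation":[0,0,0],"jaw":0.3},{"dp":[0,0,-1],"rotation":[0,0,0],"jaw":0.3}]'
python3 plan.py .59,.08,.17,81.4 .57,.22,.17,81.4 .5711,.3064,.13,81.4
```

```text
time: 13.12
ee_pos: [0.6017, -0.037, 0.0145]
eef_rot: [0.758, 0.652, -0.0, 0.0]
ft_force: [-0.5, 0.0, 0.3]
width: 0.0434
grip_force: 20.0
time: 13.88
ee_pos: [0.6008, -0.0371, 0.1627]
eef_rot: [0.758, 0.652, -0.001, -0.001]
ft_force: [-0.3, -0.6, -0.9]
width: 0.0435
grip_force: 20.0
at [ 0.6008 -0.0371  0.1627] yaw 81.4 j7 -0.31 t 13.9 w 0.0435
dp [0.7613, -0.1881, -0.0482] rot [-0.0004, 0.0, -0.0] mm 118.0 deg 0.2
dp [0.9029, -0.2714, -0.0] rot [0.0, 0.0, 0.0] mm 141.0 deg 0.0
dp [0.5706, -0.0789, 0.2667] rot [0.0, 0.0, 0.0] mm 95.0 deg 0.0
```

```bash

python3 -m pendant '[{"dp":[0.4,-0.1,0],"rotation":[0,0,0],"jaw":0.3},{"dp":[0.8,-0.19,0],"rotation":[0,0,0],"jaw":0.3},{"dp":[1,-0.24,0],"rotation":[0,0,0],"jaw":0.3}]'
python3 -m pendant '[{"dp":[0.4,-0.1,0],"rotation":[0,0,0],"jaw":0.3},{"dp":[0.8,-0.19,0],"rotation":[0,0,0],"jaw":0.3},{"dp":[1,-0.24,0],"rotation":[0,0,0],"jaw":0.3},{"dp":[1,-0.24,0],"rotation":[0,0,0],"jaw":0.3},{"dp":[1,-0.24,0],"rotation":[0,0,0],"jaw":0.3},{"dp":[1,-0.24,0],"rotation":[0,0,0],"jaw":0.3}]'
python3 plan.py .5711,.3064,.1,81.4 .5711,.3064,.0327,81.4
```

```text
time: 14.25
ee_pos: [0.587, 0.1209, 0.1633]
eef_rot: [0.757, 0.654, -0.0, -0.001]
ft_force: [1.0, -0.9, -0.1]
width: 0.0432
grip_force: 20.0
time: 15.0
ee_pos: [0.5759, 0.2686, 0.164]
eef_rot: [0.759, 0.651, -0.0, 0.0]
ft_force: [0.2, 0.6, -0.4]
width: 0.0438
grip_force: 20.0
at [0.5759 0.2686 0.164 ] yaw 81.3 j7 -0.85 t 15.0 w 0.0438
dp [0.2448, -0.0699, 0.4264] rot [-0.0, 0.0002, -0.0004] mm 74.0 deg 0.1
dp [0.0, -0.0, 0.4487] rot [0.0, 0.0, 0.0] mm 67.0 deg 0.0
```

```bash

python3 -m pendant '[{"dp":[0.24,-0.07,0],"rotation":[0,0,-0.0003],"jaw":0.3},{"dp":[0.24,-0.07,0.3],"rotation":[0,0,-0.0003],"jaw":0.3},{"dp":[0.24,-0.07,0.6],"rotation":[0,0,-0.0003],"jaw":0.3},{"dp":[0.24,-0.07,0.86],"rotation":[0,0,-0.0003],"jaw":0.3},{"dp":[0.24,-0.07,0.86],"rotation":[0,0,-0.0003],"jaw":0.3},{"dp":[0.24,-0.07,0.86],"rotation":[0,0,-0.0003],"jaw":0.3},{"dp":[0.24,-0.07,0.86],"rotation":[0,0,-0.0003],"jaw":0.3},{"dp":[0.24,-0.07,0.86],"rotation":[0,0,-0.0003],"jaw":0.3}]'
python3 plan.py .5711,.3064,.0295,81.4
```

```text
time: 16.0
ee_pos: [0.571, 0.3078, 0.0368]
eef_rot: [0.758, 0.653, 0.001, 0.0]
ft_force: [-0.1, 0.4, -0.4]
width: 0.043
grip_force: 20.0
at [0.571  0.3078 0.0368] yaw 81.5 j7 -0.97 t 16.0 w 0.043
dp [-0.0089, 0.0019, 0.0485] rot [0.0003, -0.0001, 0.0003] mm 7.0 deg 0.1
```

```bash

python3 -m pendant '[{"dp":[-0.009,0.002,0.015],"rotation":[0,0,0],"jaw":0.3},{"dp":[-0.009,0.002,0.03],"rotation":[0,0,0],"jaw":0.3},{"dp":[-0.009,0.002,0.044],"rotation":[0,0,0],"jaw":0.3},{"dp":[-0.009,0.002,0.044],"rotation":[0,0,0],"jaw":0.3},{"dp":[-0.009,0.002,0.044],"rotation":[0,0,0],"jaw":0.3}]'
python3 plan.py .5711,.3064,.0292,81.4
```

```text
time: 16.62
ee_pos: [0.5705, 0.3062, 0.0288]
eef_rot: [0.758, 0.653, -0.0, 0.0]
ft_force: [-0.3, 0.1, 0.8]
width: 0.0434
grip_force: 20.0
at [0.5705 0.3062 0.0288] yaw 81.5 j7 -0.97 t 16.6 w 0.0434
dp [0.0019, 0.0039, -0.0025] rot [-0.0, 0.0, 0.0003] mm 1.0 deg 0.1
```

```bash

python3 -m pendant '[{"dp":[0,0,0],"rotation":[0,0,0],"jaw":0.8},{"dp":[0,0,0],"rotation":[0,0,0],"jaw":0.8},{"dp":[0,0,0],"rotation":[0,0,0],"jaw":0.8},{"dp":[0,0,-0.2],"rotation":[0,0,0],"jaw":0.8},{"dp":[0,0,-0.6],"rotation":[0,0,0],"jaw":0.8},{"dp":[0,0,-1],"rotation":[0,0,0],"jaw":0.8},{"dp":[0,0,-1],"rotation":[0,0,0],"jaw":0.8}]'
python3 -m pendant '[{"dp":[-0.4,0,-0.5],"rotation":[0,0,0],"jaw":0.8},{"dp":[-0.7,0,-0.5],"rotation":[0,0,0],"jaw":0.8},{"dp":[-0.7,0,-0.5],"rotation":[0,0,0],"jaw":0.8},{"dp":[-0.7,0,-0.5],"rotation":[0,0,0],"jaw":0.8},{"dp":[-0.7,0,-0.5],"rotation":[0,0,0],"jaw":0.8},{"dp":[-0.7,0,-0.5],"rotation":[0,0,0],"jaw":0.8}]'
python3 - <<'E'
from bench import camera
import numpy as np,cv2
c=camera("wrist");np.savez("pics/wrist3.npz",**c);cv2.imwrite("pics/wrist3.png",c["image"][...,::-1])
E
python3 tops.py pics/wrist3.npz .03 .005;python3 plan.py .5457,.1,.25,100 .463,-.0575,.11,76
```

```text
time: 17.5
ee_pos: [0.5725, 0.308, 0.1846]
eef_rot: [0.758, 0.653, 0.004, 0.001]
ft_force: [-0.1, -0.2, -0.2]
width: 0.0697
grip_force: 0.0
time: 18.25
ee_pos: [0.5545, 0.2037, 0.253]
eef_rot: [0.757, 0.654, -0.0, -0.001]
ft_force: [-0.4, 0.5, -0.1]
width: 0.0694
grip_force: 0.0
bench -0.0006
[257  63] box [236, 40, 44, 47] rgb [103  56  30] top 0.0605 depth [570.8, 306.2, 42.2, 42.2, -7.7] ray [570.8, 306.1, 41.9, 41.8, -8.4]
[257 221] box [238, 200, 40, 45] rgb [70 38 20] top 0.0606 depth [545.8, 137.8, 44.5, 43.1, 80.8] ray [545.9, 139.0, 44.3, 42.8, 80.8]
at [0.5546 0.2035 0.2532] yaw 81.6 j7 -0.71 t 18.3 w 0.0694
dp [-0.6911, 0.0422, 0.021] rot [-0.0002, -0.0, -0.0511] mm 104.0 deg 18.4
dp [-0.9383, -0.7253, 0.9333] rot [-0.0, -0.0, 0.0667] mm 226.0 deg 24.0
```

View pics/wrist3.png

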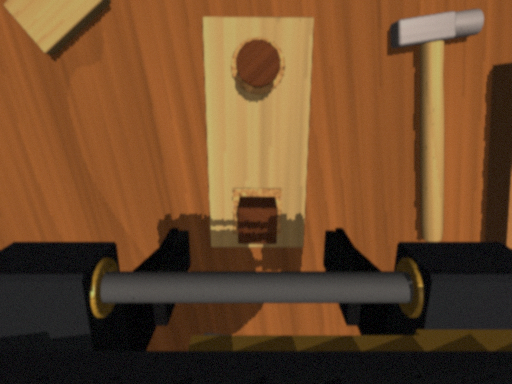

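Both bearers stand centred to within 0.5 mm: round (570.8,306.1), square (545.8,138) mm, tops at 60.5 mm. In the image they are at (257,63) and (257,221). Next the gauge.

```bash

python3 -m pendant '[{"dp":[-0.3,-0.05,0],"rotation":[0,0,-0.03],"jaw":0.7},{"dp":[-0.9,-0.175,0],"rotation":[0,0,-0.1163],"jaw":0.7},{"dp":[-0.9,-0.175,0],"rotation":[0,0,-0.1163],"jaw":0.7},{"dp":[-0.9,-0.175,0],"rotation":[0,0,-0.1163],"jaw":0.7},{"dp":[-0.9,-0.175,0],"rotation":[0,0,-0.1163],"jaw":0.7},{"dp":[-0.9,-0.175,0],"rotation":[0,0,-0.1163],"jaw":0.7}]'
python3 plan.py .4634,-.0575,.18,165.3
```

```text
time: 19.05
ee_pos: [0.5091, 0.0735, 0.2538]
eef_rot: [0.476, 0.88, 0.0, -0.0]
ft_force: [0.0, 0.0, 0.1]
width: 0.0613
grip_force: 0.0
at [0.5091 0.0735 0.2538] yaw 123.2 j7 0.29 t 19.1 w 0.0613
dp [-0.5639, -0.7336, 0.4916] rot [0.0, -0.0, -0.1169] mm 157.0 deg 42.1
```

```bash

python3 -m pendant '[{"dp":[-0.3,-0.4,0.3],"rotation":[0,0,-0.03],"jaw":0.7},{"dp":[-0.564,-0.734,0.49],"rotation":[0,0,-0.117],"jaw":0.7},{"dp":[-0.564,-0.734,0.49],"rotation":[0,0,-0.117],"jaw":0.7},{"dp":[-0.564,-0.734,0.49],"rotation":[0,0,-0.117],"jaw":0.7},{"dp":[-0.564,-0.734,0.49],"rotation":[0,0,-0.117],"jaw":0.7},{"dp":[-0.564,-0.734,0.49],"rotation":[0,0,-0.117],"jaw":0.7},{"dp":[-0.564,-0.734,0.49],"rotation":[0,0,-0.117],"jaw":0.7},{"dp":[-0.564,-0.734,0.49],"rotation":[0,0,-0.117],"jaw":0.7}]'
python3 plan.py .4634,-.0575,.05,165.3  .4634,-.0575,.007,165.3
```

```text
time: 20.05
ee_pos: [0.4638, -0.0582, 0.1805]
eef_rot: [0.127, 0.992, -0.0, 0.0]
ft_force: [-0.0, -0.5, 0.2]
width: 0.0608
grip_force: 0.0
at [ 0.4638 -0.0582  0.1805] yaw 165.4 j7 1.32 t 20.1 w 0.0608
dp [0.0042, 0.0035, 0.8699] rot [0.0, 0.0, 0.0004] mm 130.0 deg 0.1
dp [0.0, -0.0, 0.2867] rot [0.0, 0.0, 0.0] mm 43.0 deg 0.0
```

```bash

python3 -m pendant '[{"dp":[0.004,0.003,0.4],"rotation":[0,0,0],"jaw":0.7},{"dp":[0.004,0.003,0.8],"rotation":[0,0,0],"jaw":0.7},{"dp":[0.004,0.003,1],"rotation":[0,0,0],"jaw":0.7},{"dp":[0.004,0.003,1],"rotation":[0,0,0],"jaw":0.7},{"dp":[0.004,0.003,1],"rotation":[0,0,0],"jaw":0.7},{"dp":[0.004,0.003,1],"rotation":[0,0,0],"jaw":0.7}]'
python3 plan.py .4634,-.0575,.007,165.3
```

```text
time: 20.8
ee_pos: [0.4645, -0.0582, 0.032]
eef_rot: [0.126, 0.992, -0.0, 0.001]
ft_force: [0.2, -0.6, 0.4]
width: 0.0612
grip_force: 0.0
at [ 0.4645 -0.0582  0.032 ] yaw 165.5 j7 1.2 t 20.8 w 0.0612
dp [0.0084, 0.0025, 0.1667] rot [-0.0, 0.0005, 0.0005] mm 25.0 deg 0.2
```

```bash

python3 -m pendant '[{"dp":[0.006,0.003,0.16],"rotation":[0,0,0],"jaw":0.7},{"dp":[0.006,0.003,0.16],"rotation":[0,0,0],"jaw":0.7},{"dp":[0.006,0.003,0.16],"rotation":[0,0,0],"jaw":0.7},{"dp":[0.006,0.003,0.16],"rotation":[0,0,0],"jaw":0.2},{"dp":[0.006,0.003,0.16],"rotation":[0,0,0],"jaw":0.2},{"dp":[0.006,0.003,0.16],"rotation":[0,0,0],"jaw":0.2},{"dp":[0.006,0.003,0.16],"rotation":[0,0,0],"jaw":0.2},{"dp":[0.006,0.003,0.16],"rotation":[0,0,0],"jaw":0.2}]' 25
python3 -m pendant '[{"dp":[0,0,-0.2],"rotation":[0,0,0],"jaw":0.2},{"dp":[0,0,-0.6],"rotation":[0,0,0],"jaw":0.2},{"dp":[0,0,-1],"rotation":[0,0,0],"jaw":0.2},{"dp":[0,0,-1],"rotation":[0,0,0],"jaw":0.2},{"dp":[0,0,-1],"rotation":[0,0,0],"jaw":0.2}]' 
python3 plan.py .5091,.0735,.18,123.3 .5584,.2222,.16,81.4
```

```text
time: 21.8
ee_pos: [0.4625, -0.0573, 0.0065]
eef_rot: [0.126, 0.992, -0.0, 0.0]
ft_force: [-0.8, 0.5, 1.9]
width: 0.0303
grip_force: 25.0
time: 22.42
ee_pos: [0.4619, -0.0574, 0.1557]
eef_rot: [0.126, 0.992, -0.0, -0.0]
ft_force: [-0.3, 0.0, -0.9]
width: 0.0298
grip_force: 25.0
at [ 0.4619 -0.0574  0.1557] yaw 165.5 j7 1.31 t 22.4 w 0.0298
dp [-0.0855, 0.9237, -0.1625] rot [-0.0001, -0.0001, 0.1172] mm 141.0 deg 42.2
dp [0.6481, 0.819, 0.1333] rot [0.0, -0.0, 0.1164] mm 158.0 deg 41.9
```

```bash

python3 -m pendant '[{"dp":[0,0.4,-0.16],"rotation":[0,0,0.03],"jaw":0.2},{"dp":[-0.0855,0.92,-0.16],"rotation":[0,0,0.117],"jaw":0.2},{"dp":[-0.0855,0.92,-0.16],"rotation":[0,0,0.117],"jaw":0.2},{"dp":[-0.0855,0.92,-0.16],"rotation":[0,0,0.117],"jaw":0.2},{"dp":[-0.0855,0.92,-0.16],"rotation":[0,0,0.117],"jaw":0.2},{"dp":[-0.0855,0.92,-0.16],"rotation":[0,0,0.117],"jaw":0.2}]' 
python3 -m pendant '[{"dp":[0.3,0.4,0],"rotation":[0,0,0.03],"jaw":0.2},{"dp":[0.648,0.819,0.1],"rotation":[0,0,0.1164],"jaw":0.2},{"dp":[0.648,0.819,0.1],"rotation":[0,0,0.1164],"jaw":0.2},{"dp":[0.648,0.819,0.1],"rotation":[0,0,0.1164],"jaw":0.2},{"dp":[0.648,0.819,0.1],"rotation":[0,0,0.1164],"jaw":0.2},{"dp":[0.648,0.819,0.1],"rotation":[0,0,0.1164],"jaw":0.2},{"dp":[0.648,0.819,0.1],"rotation":[0,0,0.1164],"jaw":0.2}]' 
python3 plan.py .5585,.2233,.022,81.4
```

```text
time: 23.18
ee_pos: [0.5085, 0.0731, 0.1785]
eef_rot: [0.474, 0.881, -0.001, -0.001]
ft_force: [-0.7, -0.6, -1.7]
width: 0.0299
grip_force: 25.0
time: 24.05
ee_pos: [0.5587, 0.221, 0.1654]
eef_rot: [0.757, 0.653, -0.0, 0.0]
ft_force: [0.3, 0.0, -0.8]
width: 0.0296
grip_force: 25.0
at [0.5587 0.221  0.1654] yaw 81.6 j7 -0.77 t 24.1 w 0.0296
dp [0.0155, -0.0038, 0.956] rot [0.0, 0.0001, 0.0004] mm 143.0 deg 0.2
```

Place height: 0.0065 + 0.012 = 0.0185.

```bash

python3 -m pendant '[{"dp":[0.012,-0.003,0.2],"rotation":[0,0,0.0003],"jaw":0.2},{"dp":[0.012,-0.003,0.5],"rotation":[0,0,0.0003],"jaw":0.2},{"dp":[0.012,-0.003,0.8],"rotation":[0,0,0.0003],"jaw":0.2},{"dp":[0.012,-0.003,0.94],"rotation":[0,0,0.0003],"jaw":0.2},{"dp":[0.012,-0.003,0.94],"rotation":[0,0,0.0003],"jaw":0.2},{"dp":[0.012,-0.003,0.94],"rotation":[0,0,0.0003],"jaw":0.2},{"dp":[0.012,-0.003,0.94],"rotation":[0,0,0.0003],"jaw":0.2},{"dp":[0.012,-0.003,0.94],"rotation":[0,0,0.0003],"jaw":0.2}]' 
python3 plan.py .5585,.2233,.0185,81.4
```

```text
time: 25.05
ee_pos: [0.559, 0.2239, 0.0254]
eef_rot: [0.758, 0.652, 0.001, 0.0]
ft_force: [0.1, 0.2, -1.8]
width: 0.0298
grip_force: 25.0
at [0.559  0.2239 0.0254] yaw 81.4 j7 -0.85 t 25.1 w 0.0298
dp [-0.0042, -0.0026, 0.046] rot [0.0002, -0.0001, -0.0001] mm 7.0 deg 0.1
```

```bash

python3 -m pendant '[{"dp":[-0.004,-0.002,0.02],"rotation":[0,0,0],"jaw":0.2},{"dp":[-0.004,-0.002,0.041],"rotation":[0,0,0],"jaw":0.2},{"dp":[-0.004,-0.002,0.041],"rotation":[0,0,0],"jaw":0.2},{"dp":[-0.004,-0.002,0.041],"rotation":[0,0,0],"jaw":0.2},{"dp":[-0.004,-0.002,0.041],"rotation":[0,0,0],"jaw":0.2}]' 
python3 plan.py .5585,.2233,.0185,81.4
```

```text
time: 25.68
ee_pos: [0.558, 0.2231, 0.0185]
eef_rot: [0.758, 0.652, -0.0, 0.0]
ft_force: [-3.1, -2.1, 5.3]
width: 0.0298
grip_force: 25.0
at [0.558  0.2231 0.0185] yaw 81.4 j7 -0.85 t 25.7 w 0.0298
dp [0.0019, 0.0031, -0.0001] rot [0.0, 0.0001, -0.0001] mm 1.0 deg 0.0
```

```bash

python3 -m pendant '[{"dp":[0,0,0],"rotation":[0,0,0],"jaw":0.7},{"dp":[0,0,0],"rotation":[0,0,0],"jaw":0.8},{"dp":[0,0,0],"rotation":[0,0,0],"jaw":0.8},{"dp":[0,0,-0.2],"rotation":[0,0,0],"jaw":1},{"dp":[0,0,-0.6],"rotation":[0,0,0],"jaw":1},{"dp":[0,0,-1],"rotation":[0,0,0],"jaw":1},{"dp":[0,0,-1],"rotation":[0,0,0],"jaw":1},{"dp":[0,0,-1],"rotation":[0,0,0],"jaw":1}]' 
python3 -m pendant '[{"dp":[-0.2,0,-0.4],"rotation":[0,0,0],"jaw":1},{"dp":[-0.2,0,-0.5],"rotation":[0,0,0],"jaw":1},{"dp":[-0.2,0,-0.5],"rotation":[0,0,0],"jaw":1},{"dp":[-0.2,0,-0.5],"rotation":[0,0,0],"jaw":1}]' 
python3 - <<'E'
from bench import camera
import numpy as np,cv2
c=camera("wrist");np.savez("pics/wrist4.npz",**c);cv2.imwrite("pics/wrist4.png",c["image"][...,::-1])
E
python3 tops.py pics/wrist4.npz .025 .005;python3 plan.py .56,.0,.24,60 .535,-.2,.2,38 .5358,-.3464,.15,16.4
```

```text
time: 26.68
ee_pos: [0.5579, 0.2229, 0.1678]
eef_rot: [0.758, 0.652, -0.0, 0.0]
ft_force: [0.1, 0.8, 0.0]
width: 0.0865
grip_force: 0.0
time: 27.18
ee_pos: [0.5527, 0.1938, 0.2412]
eef_rot: [0.758, 0.652, -0.001, -0.001]
ft_force: [0.6, 0.1, -0.5]
width: 0.0872
grip_force: 0.0
bench -0.0005
[445  12] box [425, 0, 40, 27] rgb [170 154 144] top 0.0268 depth [760.3, 315.9, 38.7, 23.3, -8.5] ray [759.5, 315.7, 38.6, 23.2, -8.7]
[417  15] box [405, 1, 30, 30] rgb [176 160 150] top 0.0266 depth [735.3, 316.7, 28.1, 24.3, -0.9] ray [734.8, 316.5, 28.4, 24.1, -0.9]
[257  50] box [235, 26, 47, 51] rgb [99 54 28] top 0.0606 depth [571.1, 306.0, 43.0, 42.6, -10.1] ray [571.1, 305.7, 42.7, 42.2, -8.7]
[257 137] box [244, 114, 29, 49] rgb [182 173 163] top 0.0425 depth [558.6, 222.5, 49.8, 29.4, 80.7] ray [558.6, 222.8, 49.4, 29.2, 80.8]
[257 216] box [238, 193, 41, 48] rgb [76 41 22] top 0.0606 depth [545.9, 138.2, 43.5, 43.4, 80.2] ray [546.1, 139.2, 44.4, 42.8, 80.5]
at [0.5527 0.1937 0.2411] yaw 81.4 j7 -0.7 t 27.2 w 0.087
dp [-1.2697, 0.2413, 0.0084] rot [-0.0004, 0.0003, 0.0595] mm 194.0 deg 21.4
dp [-1.238, 0.5223, 0.2667] rot [-0.0, -0.0, 0.0611] mm 205.0 deg 22.0
dp [-0.5967, 0.7724, 0.3333] rot [0.0, -0.0, 0.06] mm 155.0 deg 21.6
```

View pics/wrist4.png

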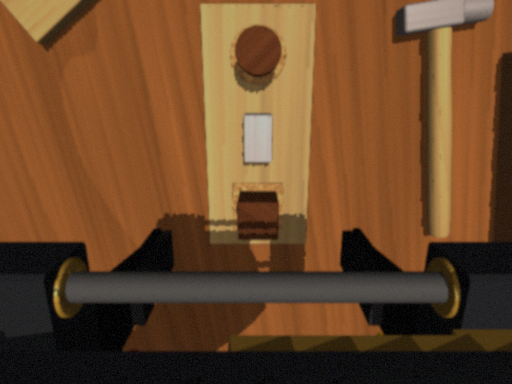

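The gauge at (257,137) px lies flat and midway at (558.6,222.5) mm. The bearers are undisturbed. Now the slat.

```bash

python3 -m pendant '[{"dp":[-0.4,0.05,0],"rotation":[0,0,0.02],"jaw":1},{"dp":[-1,0.19,0],"rotation":[0,0,0.0595],"jaw":1},{"dp":[-1,0.19,0],"rotation":[0,0,0.0595],"jaw":1},{"dp":[-1,0.19,0],"rotation":[0,0,0.0595],"jaw":1}]' 
python3 -m pendant '[{"dp":[-0.4,0.15,0],"rotation":[0,0,0.02],"jaw":1},{"dp":[-1,0.5,0],"rotation":[0,0,0.061],"jaw":1},{"dp":[-1,0.5,0],"rotation":[0,0,0.061],"jaw":1},{"dp":[-1,0.5,0],"rotation":[0,0,0.061],"jaw":1},{"dp":[-1,0.5,0],"rotation":[0,0,0.061],"jaw":1}]' 
python3 plan.py .5358,-.3464,.12,16.4
```

```text
time: 27.72
ee_pos: [0.559, 0.0385, 0.242]
eef_rot: [0.867, 0.498, -0.001, -0.0]
ft_force: [-0.5, 0.4, 1.0]
width: 0.087
grip_force: 0.0
time: 28.35
ee_pos: [0.5492, -0.124, 0.2427]
eef_rot: [0.945, 0.327, -0.0, -0.001]
ft_force: [0.3, -0.5, 0.3]
width: 0.0872
grip_force: 0.0
at [ 0.5492 -0.124   0.2427] yaw 38.2 j7 -0.82 t 28.4 w 0.0872
dp [-0.9877, 1.1107, 0.8158] rot [-0.0002, -0.0, 0.0606] mm 254.0 deg 21.8
```

```bash

python3 -m pendant '[{"dp":[-0.3,0.35,0],"rotation":[0,0,0.02],"jaw":1},{"dp":[-0.6,0.7,0.1],"rotation":[0,0,0.04],"jaw":1},{"dp":[-0.88,1,0.7],"rotation":[0,0,0.0606],"jaw":1},{"dp":[-0.88,1,0.7],"rotation":[0,0,0.0606],"jaw":1},{"dp":[-0.88,1,0.7],"rotation":[0,0,0.0606],"jaw":1},{"dp":[-0.88,1,0.7],"rotation":[0,0,0.0606],"jaw":1}]' 
python3 plan.py .5358,-.3464,.06,16.4
```

```text
time: 29.1
ee_pos: [0.5388, -0.3234, 0.1388]
eef_rot: [0.99, 0.142, 0.001, -0.0]
ft_force: [0.2, 0.6, 1.1]
width: 0.0874
grip_force: 0.0
at [ 0.5388 -0.3234  0.1388] yaw 16.4 j7 -0.88 t 29.1 w 0.0874
dp [-0.0633, 0.1419, 0.5252] rot [-0.0001, -0.0002, -0.0001] mm 82.0 deg 0.1
```

```bash

python3 -m pendant '[{"dp":[-0.063,0.14,0.3],"rotation":[0,0,0],"jaw":1},{"dp":[-0.063,0.14,0.5],"rotation":[0,0,0],"jaw":1},{"dp":[-0.063,0.14,0.7],"rotation":[0,0,0],"jaw":1},{"dp":[-0.063,0.14,0.7],"rotation":[0,0,0],"jaw":1},{"dp":[-0.063,0.14,0.7],"rotation":[0,0,0],"jaw":1},{"dp":[-0.063,0.14,0.7],"rotation":[0,0,0],"jaw":1}]' 
python3 - <<'E'
from bench import camera
import numpy as np
for n in("scene","side"): np.savez(f"pics/{n}5.npz",**camera(n))
E
python3 plan.py .5358,-.3464,.003,16.4
```

```text
time: 29.85
ee_pos: [0.5353, -0.3489, 0.0354]
eef_rot: [0.99, 0.141, 0.001, 0.001]
ft_force: [0.3, 0.2, 0.4]
width: 0.087
grip_force: 0.0
at [ 0.5347 -0.349   0.0347] yaw 16.2 j7 -0.86 t 29.9 w 0.0867
dp [0.0112, -0.0147, 0.2111] rot [0.0002, -0.0002, -0.0006] mm 32.0 deg 0.3
```

```bash

python3 -m pendant '[{"dp":[0.01,-0.012,0.1],"rotation":[0,0,-0.0005],"jaw":1},{"dp":[0.01,-0.012,0.19],"rotation":[0,0,-0.0005],"jaw":1},{"dp":[0.01,-0.012,0.19],"rotation":[0,0,-0.0005],"jaw":1},{"dp":[0.01,-0.012,0.19],"rotation":[0,0,-0.0005],"jaw":1},{"dp":[0.01,-0.012,0.19],"rotation":[0,0,-0.0005],"jaw":1},{"dp":[0.01,-0.012,0.19],"rotation":[0,0,-0.0005],"jaw":1}]' 
python3 plan.py .5358,-.3464,.003,16.4
```

```text
time: 30.7
ee_pos: [0.5351, -0.3468, 0.0052]
eef_rot: [0.99, 0.142, 0.0, 0.0]
ft_force: [0.2, 0.6, 0.7]
width: 0.0872
grip_force: 0.0
at [ 0.5351 -0.3468  0.0052] yaw 16.3 j7 -0.87 t 30.7 w 0.0872
dp [0.0049, -0.0012, 0.0144] rot [0.0001, -0.0001, -0.0002] mm 2.0 deg 0.1
```

```bash

python3 -m pendant '[{"dp":[0.004,0,0.008],"rotation":[0,0,0],"jaw":1},{"dp":[0.004,0,0.008],"rotation":[0,0,0],"jaw":0.7},{"dp":[0.004,0,0.008],"rotation":[0,0,0],"jaw":0.4},{"dp":[0.004,0,0.008],"rotation":[0,0,0],"jaw":0.4},{"dp":[0.004,0,0.008],"rotation":[0,0,0],"jaw":0.4},{"dp":[0.004,0,0.008],"rotation":[0,0,0],"jaw":0.4},{"dp":[0.004,0,0.008],"rotation":[0,0,0],"jaw":0.4},{"dp":[0.004,0,0.008],"rotation":[0,0,0],"jaw":0.4}]' 30
python3 -m pendant '[{"dp":[0,0,-0.1],"rotation":[0,0,0],"jaw":0.4},{"dp":[0,0,-0.3],"rotation":[0,0,0],"jaw":0.4},{"dp":[0,0,-0.6],"rotation":[0,0,0],"jaw":0.4},{"dp":[0,0,-1],"rotation":[0,0,0],"jaw":0.4},{"dp":[0,0,-1],"rotation":[0,0,0],"jaw":0.4},{"dp":[0,0,-1],"rotation":[0,0,0],"jaw":0.4}]' 
python3 plan.py .55,-.2,.22,38 .56,.02,.22,60 .5584,.222,.18,81.4
```

```text
time: 31.7
ee_pos: [0.5355, -0.3464, 0.0036]
eef_rot: [0.99, 0.142, 0.0, 0.0]
ft_force: [0.2, -0.6, -0.6]
width: 0.0497
grip_force: 30.0
time: 32.45
ee_pos: [0.5353, -0.3463, 0.1538]
eef_rot: [0.99, 0.142, 0.0, 0.0]
ft_force: [-0.6, -0.3, -2.1]
width: 0.0497
grip_force: 30.0
at [ 0.5353 -0.3463  0.1538] yaw 16.3 j7 -0.84 t 32.5 w 0.0497
dp [0.3689, -0.9085, -0.4416] rot [0.0, 0.0, -0.0602] mm 161.0 deg 21.7
dp [0.9555, -1.1147, -0.0] rot [0.0, 0.0, -0.0611] mm 220.0 deg 22.0
dp [1.1609, -0.6826, 0.2667] rot [0.0, 0.0, -0.0594] mm 206.0 deg 21.4
```

```bash

python3 -m pendant '[{"dp":[0.15,-0.3,-0.2],"rotation":[0,0,-0.02],"jaw":0.4},{"dp":[0.25,-0.6,-0.44],"rotation":[0,0,-0.04],"jaw":0.4},{"dp":[0.369,-0.9,-0.44],"rotation":[0,0,-0.06],"jaw":0.4},{"dp":[0.369,-0.9,-0.44],"rotation":[0,0,-0.06],"jaw":0.4}]' 
python3 -m pendant '[{"dp":[0.3,-0.35,0],"rotation":[0,0,-0.02],"jaw":0.4},{"dp":[0.6,-0.7,0],"rotation":[0,0,-0.04],"jaw":0.4},{"dp":[0.85,-1,0],"rotation":[0,0,-0.061],"jaw":0.4},{"dp":[0.85,-1,0],"rotation":[0,0,-0.061],"jaw":0.4}]' 
python3 -m pendant '[{"dp":[0.3,-0.2,0],"rotation":[0,0,-0.02],"jaw":0.4},{"dp":[0.7,-0.4,0],"rotation":[0,0,-0.04],"jaw":0.4},{"dp":[1,-0.59,0],"rotation":[0,0,-0.0595],"jaw":0.4},{"dp":[1,-0.59,0],"rotation":[0,0,-0.0595],"jaw":0.4},{"dp":[1,-0.59,0],"rotation":[0,0,-0.0595],"jaw":0.4}]' 
python3 plan.py .5584,.2224,.15,81.4
```

```text
time: 32.95
ee_pos: [0.551, -0.1961, 0.2188]
eef_rot: [0.944, 0.329, -0.0, -0.001]
ft_force: [-0.2, -0.1, -1.2]
width: 0.0493
grip_force: 30.0
time: 33.45
ee_pos: [0.5581, 0.0001, 0.2184]
eef_rot: [0.865, 0.502, -0.0, -0.001]
ft_force: [-0.1, -1.6, -1.4]
width: 0.0495
grip_force: 30.0
time: 34.08
ee_pos: [0.5577, 0.1678, 0.2182]
eef_rot: [0.759, 0.651, -0.001, -0.0]
ft_force: [1.1, 0.1, -1.1]
width: 0.0495
grip_force: 30.0
at [0.5577 0.1678 0.2182] yaw 81.2 j7 -0.66 t 34.1 w 0.0495
dp [0.3611, -0.0504, 0.4545] rot [-0.0003, 0.0002, -0.0006] mm 87.0 deg 0.3
```

```bash

python3 -m pendant '[{"dp":[0.361,-0.05,0],"rotation":[0,0,-0.0005],"jaw":0.4},{"dp":[0.361,-0.05,0.3],"rotation":[0,0,-0.0005],"jaw":0.4},{"dp":[0.361,-0.05,0.58],"rotation":[0,0,-0.0005],"jaw":0.4},{"dp":[0.361,-0.05,0.58],"rotation":[0,0,-0.0005],"jaw":0.4},{"dp":[0.361,-0.05,0.58],"rotation":[0,0,-0.0005],"jaw":0.4},{"dp":[0.361,-0.05,0.58],"rotation":[0,0,-0.0005],"jaw":0.4},{"dp":[0.361,-0.05,0.58],"rotation":[0,0,-0.0005],"jaw":0.4}]' 
python3 - <<'E'
from bench import camera
import numpy as np,cv2
from h import *
ims=[]
for n in("scene","side"):
    c=camera(n);np.savez(f"pics/{n}6.npz",**c);ims.append(c["image"][...,::-1])
    P=cloud(c);hsv=cv2.cvtColor(c["image"],cv2.COLOR_RGB2HSV)
    m=(abs(P[...,2]-.146)<.006)&(hsv[...,1]>70)&(P[...,1]>.05)&(P[...,1]<.4)&(abs(P[...,0]-.56)<.08)
    print(n,m.sum(),rect(P[m]),np.median(P[m][:,2]))
cv2.imwrite("pics/both6.png",cv2.resize(np.vstack(ims),(400,600)))
E
python3 plan.py .5584,.2224,.068,81.4
```

```text
time: 34.95
ee_pos: [0.559, 0.2243, 0.1339]
eef_rot: [0.758, 0.653, 0.001, 0.0]
ft_force: [-0.6, 0.3, -1.1]
width: 0.0495
grip_force: 30.0
scene 2266 [565.1, 264.6, 168.9, 68.1, 83.2] 0.1452088007206007
side 1252 [556.6, 223.6, 249.8, 54.2, 81.6] 0.14488897826555686
at [0.5587 0.2243 0.1333] yaw 81.5 j7 -0.8 t 35.0 w 0.0497
dp [-0.0127, -0.0003, 0.4351] rot [0.0002, -0.0001, 0.0003] mm 65.0 deg 0.1
```

View pics/both6.png

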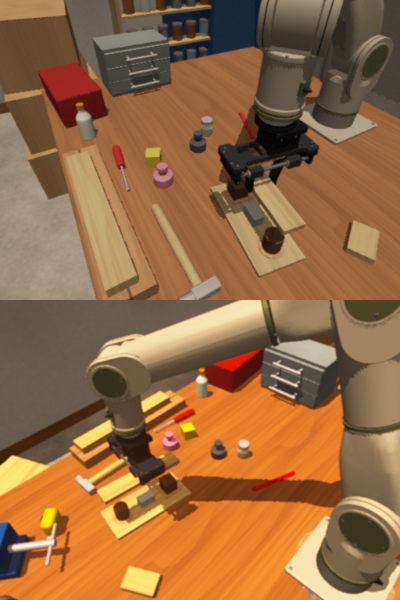

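The slat is held level over the bearers: its top measures 145 mm as computed, and its centre matches the TCP within 1 mm. Lowering.

```bash

python3 -m pendant '[{"dp":[-0.006,0,0.15],"rotation":[0,0,0.0003],"jaw":0.4},{"dp":[-0.006,0,0.28],"rotation":[0,0,0.0003],"jaw":0.4},{"dp":[-0.006,0,0.41],"rotation":[0,0,0.0003],"jaw":0.4},{"dp":[-0.006,0,0.41],"rotation":[0,0,0.0003],"jaw":0.4},{"dp":[-0.006,0,0.41],"rotation":[0,0,0.0003],"jaw":0.4},{"dp":[-0.006,0,0.41],"rotation":[0,0,0.0003],"jaw":0.4},{"dp":[-0.006,0,0.41],"rotation":[0,0,0.0003],"jaw":0.4}]' 
python3 plan.py .5584,.2224,.0635,81.4
```

```text
time: 35.92
ee_pos: [0.5585, 0.2234, 0.0717]
eef_rot: [0.758, 0.652, 0.0, 0.0]
ft_force: [-0.6, -0.0, -0.2]
width: 0.0496
grip_force: 30.0
at [0.5585 0.2234 0.0717] yaw 81.4 j7 -0.83 t 35.9 w 0.0496
dp [-0.0069, 0.0001, 0.0543] rot [0.0002, -0.0001, -0.0] mm 8.0 deg 0.1
```

```bash

python3 -m pendant '[{"dp":[-0.004,0,0.02],"rotation":[0,0,0],"jaw":0.4},{"dp":[-0.004,0,0.035],"rotation":[0,0,0],"jaw":0.4},{"dp":[-0.004,0,0.05],"rotation":[0,0,0],"jaw":0.4},{"dp":[-0.004,0,0.05],"rotation":[0,0,0],"jaw":0.4},{"dp":[-0.004,0,0.05],"rotation":[0,0,0],"jaw":0.4},{"dp":[-0.004,0,0.05],"rotation":[0,0,0],"jaw":0.4}]' 
python3 plan.py .5584,.2224,.0635,81.4
```

```text
time: 36.67
ee_pos: [0.5581, 0.2227, 0.0636]
eef_rot: [0.758, 0.652, 0.0, 0.0]
ft_force: [-0.3, -1.0, 0.7]
width: 0.0495
grip_force: 30.0
at [0.5581 0.2227 0.0636] yaw 81.4 j7 -0.83 t 36.7 w 0.0495
dp [-0.0019, 0.0024, 0.0006] rot [0.0, 0.0, -0.0] mm 0.0 deg 0.0
```

```bash

python3 -m pendant '[{"dp":[0,0,0],"rotation":[0,0,0],"jaw":0.65},{"dp":[0,0,0],"rotation":[0,0,0],"jaw":0.8},{"dp":[0,0,0],"rotation":[0,0,0],"jaw":0.8},{"dp":[0,0,0],"rotation":[0,0,0],"jaw":0.8},{"dp":[0,0,-0.2],"rotation":[0,0,0],"jaw":0.8},{"dp":[0,0,-0.6],"rotation":[0,0,0],"jaw":0.8},{"dp":[0,0,-1],"rotation":[0,0,0],"jaw":0.8},{"dp":[0,0,-1],"rotation":[0,0,0],"jaw":0.8}]' 
python3 -m pendant '[{"dp":[-0.4,0,-0.3],"rotation":[0,0,0],"jaw":0.7},{"dp":[-0.8,0,-0.5],"rotation":[0,0,0],"jaw":0.7},{"dp":[-0.8,0,-0.5],"rotation":[0,0,0],"jaw":0.7},{"dp":[-0.8,0,-0.5],"rotation":[0,0,0],"jaw":0.7},{"dp":[-0.8,0,-0.5],"rotation":[0,0,0],"jaw":0.7}]' 
python3 - <<'E'
from bench import camera
import numpy as np,cv2
c=camera("wrist");np.savez("pics/wrist7.npz",**c);cv2.imwrite("pics/wrist7.png",c["image"][...,::-1])
E
python3 tops.py pics/wrist7.npz .05 .006;python3 plan.py .5351,-.1001,.12,55
```

```text
time: 37.67
ee_pos: [0.5601, 0.2242, 0.2188]
eef_rot: [0.758, 0.652, 0.004, 0.002]
ft_force: [-0.5, -0.6, -0.9]
width: 0.0694
grip_force: 0.0
time: 38.3
ee_pos: [0.5396, 0.1058, 0.2874]
eef_rot: [0.757, 0.653, -0.0, -0.001]
ft_force: [-0.2, 0.5, -0.7]
width: 0.0609
grip_force: 0.0
bench -0.0006
[257  82] box [233, 0, 51, 170] rgb [195 163  95] top 0.0756 depth [552.7, 183.7, 169.6, 50.1, 81.5] ray [552.6, 183.6, 168.4, 49.6, 81.4]
at [0.5396 0.1058 0.2874] yaw 81.5 j7 -0.51 t 38.4 w 0.0603
dp [-1.3626, 0.1742, 1.1151] rot [-0.0003, 0.0, 0.0737] mm 265.0 deg 26.5
```

View pics/wrist7.png

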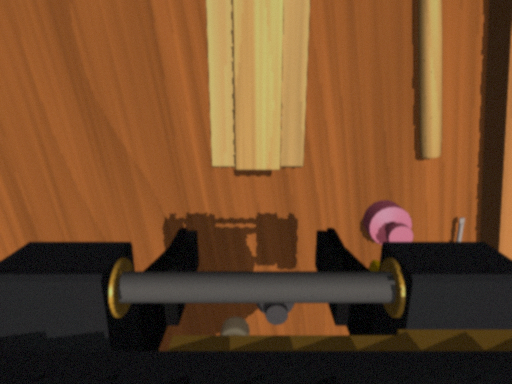

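The slat lies square on the bearers: centre ≈(558.7,223.4) mm, top 75.6 mm, angle 81.4°. Now the weight.

```bash

python3 -m pendant '[{"dp":[-0.4,0.05,0],"rotation":[0,0,0.02],"jaw":0.7},{"dp":[-0.8,0.1,0.2],"rotation":[0,0,0.04],"jaw":0.7},{"dp":[-1,0.128,0.5],"rotation":[0,0,0.0735],"jaw":0.7},{"dp":[-1,0.128,0.5],"rotation":[0,0,0.0735],"jaw":0.7},{"dp":[-1,0.128,0.5],"rotation":[0,0,0.0735],"jaw":0.7},{"dp":[-1,0.128,0.5],"rotation":[0,0,0.0735],"jaw":0.7}]' 
python3 plan.py .5351,-.1001,.1,55
```

```text
time: 39.1
ee_pos: [0.5375, -0.0451, 0.2146]
eef_rot: [0.886, 0.463, 0.001, 0.0]
ft_force: [0.6, 0.5, 0.2]
width: 0.0604
grip_force: 0.0
at [ 0.5375 -0.0451  0.2146] yaw 55.2 j7 -0.68 t 39.1 w 0.0604
dp [-0.3111, 0.1955, 0.7636] rot [0.0002, -0.0002, 0.0005] mm 127.0 deg 0.2
```

```bash

python3 -m pendant '[{"dp":[-0.31,0.195,0.2],"rotation":[0,0,0.0005],"jaw":0.7},{"dp":[-0.31,0.195,0.5],"rotation":[0,0,0.0005],"jaw":0.7},{"dp":[-0.31,0.195,0.76],"rotation":[0,0,0.0005],"jaw":0.7},{"dp":[-0.31,0.195,0.76],"rotation":[0,0,0.0005],"jaw":0.7},{"dp":[-0.31,0.195,0.76],"rotation":[0,0,0.0005],"jaw":0.7},{"dp":[-0.31,0.195,0.76],"rotation":[0,0,0.0005],"jaw":0.7},{"dp":[-0.31,0.195,0.76],"rotation":[0,0,0.0005],"jaw":0.7}]' 
python3 plan.py .5351,-.1001,.040,55
```

```text
time: 39.98
ee_pos: [0.5347, -0.102, 0.1009]
eef_rot: [0.888, 0.46, 0.001, 0.001]
ft_force: [-0.4, -0.1, 0.4]
width: 0.0606
grip_force: 0.0
at [ 0.5347 -0.102   0.1009] yaw 54.8 j7 -0.62 t 40.0 w 0.0606
dp [0.0119, -0.0061, 0.4057] rot [0.0003, -0.0001, -0.0006] mm 61.0 deg 0.3
```

```bash

python3 -m pendant '[{"dp":[0.01,-0.006,0.2],"rotation":[0,0,0],"jaw":0.7},{"dp":[0.01,-0.006,0.4],"rotation":[0,0,0],"jaw":0.7},{"dp":[0.01,-0.006,0.4],"rotation":[0,0,0],"jaw":0.7},{"dp":[0.01,-0.006,0.4],"rotation":[0,0,0],"jaw":0.7},{"dp":[0.01,-0.006,0.4],"rotation":[0,0,0],"jaw":0.7},{"dp":[0.01,-0.006,0.4],"rotation":[0,0,0],"jaw":0.7}]' 
python3 plan.py .5351,-.1001,.040,55
```

```text
time: 40.72
ee_pos: [0.5346, -0.1004, 0.0405]
eef_rot: [0.888, 0.46, 0.001, 0.001]
ft_force: [0.8, 0.4, -0.2]
width: 0.061
grip_force: 0.0
at [ 0.5346 -0.1004  0.0405] yaw 54.8 j7 -0.66 t 40.7 w 0.061
dp [0.0033, 0.0015, 0.0034] rot [0.0002, -0.0001, -0.0007] mm 1.0 deg 0.3
```

```bash

python3 -m pendant '[{"dp":[0.003,0.001,0],"rotation":[0,0,0],"jaw":0.5},{"dp":[0.003,0.001,0],"rotation":[0,0,0],"jaw":0.2},{"dp":[0.003,0.001,0],"rotation":[0,0,0],"jaw":0.2},{"dp":[0.003,0.001,0],"rotation":[0,0,0],"jaw":0.2},{"dp":[0.003,0.001,0],"rotation":[0,0,0],"jaw":0.2},{"dp":[0.003,0.001,0],"rotation":[0,0,0],"jaw":0.2}]' 45
python3 -m pendant '[{"dp":[0,0,-0.1],"rotation":[0,0,0],"jaw":0.2},{"dp":[0,0,-0.3],"rotation":[0,0,0],"jaw":0.2},{"dp":[0,0,-0.6],"rotation":[0,0,0],"jaw":0.2},{"dp":[0,0,-1],"rotation":[0,0,0],"jaw":0.2},{"dp":[0,0,-1],"rotation":[0,0,0],"jaw":0.2},{"dp":[0,0,-1],"rotation":[0,0,0],"jaw":0.2}]' 
python3 plan.py .5585,.2229,.22,81.4
```

```text
time: 41.48
ee_pos: [0.5346, -0.1001, 0.0396]
eef_rot: [0.888, 0.46, 0.0, 0.0]
ft_force: [1.6, -1.6, -1.1]
width: 0.0283
grip_force: 45.0
time: 42.22
ee_pos: [0.5335, -0.0998, 0.1888]
eef_rot: [0.888, 0.46, -0.001, -0.0]
ft_force: [0.1, 0.6, -6.6]
width: 0.0284
grip_force: 45.0
at [ 0.5335 -0.0998  0.1888] yaw 54.8 j7 -0.59 t 42.2 w 0.0284
dp [1.8534, -1.1056, -0.2084] rot [-0.0002, 0.0001, -0.074] mm 325.0 deg 26.6
```

```bash

python3 -m pendant '[{"dp":[0.2,-0.1,-0.2],"rotation":[0,0,-0.01],"jaw":0.2},{"dp":[0.5,-0.3,-0.3],"rotation":[0,0,-0.025],"jaw":0.2},{"dp":[0.75,-0.45,-0.3],"rotation":[0,0,-0.037],"jaw":0.2},{"dp":[0.95,-0.56,-0.3],"rotation":[0,0,-0.037],"jaw":0.2},{"dp":[0.95,-0.56,-0.3],"rotation":[0,0,-0.037],"jaw":0.2}]' 
python3 plan.py .5585,.2229,.22,81.4
```

```text
time: 42.85
ee_pos: [0.5466, 0.0685, 0.2325]
eef_rot: [0.827, 0.562, -0.001, -0.002]
ft_force: [0.1, -0.5, -5.6]
width: 0.0284
grip_force: 45.0
at [0.5466 0.0685 0.2325] yaw 68.4 j7 -0.68 t 42.9 w 0.0284
dp [0.9864, -0.3046, 0.0843] rot [-0.0007, -0.0001, -0.0361] mm 155.0 deg 13.0
```

```bash

python3 -m pendant '[{"dp":[0.25,-0.08,0],"rotation":[0,0,-0.01],"jaw":0.2},{"dp":[0.5,-0.15,0],"rotation":[0,0,-0.02],"jaw":0.2},{"dp":[0.8,-0.25,0.05],"rotation":[0,0,-0.036],"jaw":0.2},{"dp":[0.98,-0.303,0.2],"rotation":[0,0,-0.036],"jaw":0.2},{"dp":[0.98,-0.303,0.35],"rotation":[0,0,-0.036],"jaw":0.2},{"dp":[0.98,-0.303,0.35],"rotation":[0,0,-0.036],"jaw":0.2},{"dp":[0.98,-0.303,0.35],"rotation":[0,0,-0.036],"jaw":0.2},{"dp":[0.98,-0.303,0.35],"rotation":[0,0,-0.036],"jaw":0.2}]' 
python3 - <<'E'
from bench import camera
import numpy as np,cv2
ims=[]
for n in("scene","side"):
    c=camera(n);np.savez(f"pics/{n}8.npz",**c);ims.append(c["image"][...,::-1])
a=ims[0][150:350,220:420];b=ims[1][150:350,90:290]
cv2.imwrite("pics/crop8.png",cv2.resize(np.hstack([a,b]),None,fx=2,fy=2))
E
python3 plan.py .5586,.223,.122,81.4 
```

```text
time: 43.85
ee_pos: [0.5613, 0.2178, 0.1829]
eef_rot: [0.761, 0.649, 0.001, 0.0]
ft_force: [0.9, 0.5, -5.2]
width: 0.0287
grip_force: 45.0
at [0.5611 0.218  0.1828] yaw 81.0 j7 -0.78 t 44.0 w 0.0285
dp [0.0303, -0.0224, 0.4052] rot [0.0002, -0.0, -0.0011] mm 61.0 deg 0.4
```

View pics/crop8.png

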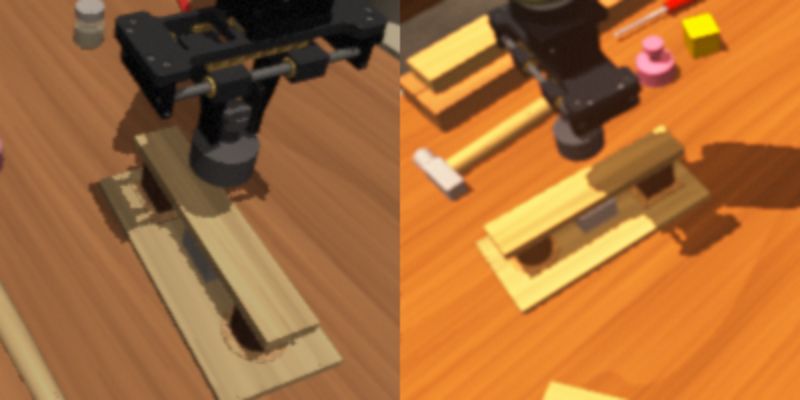

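The weight hangs upright at crop (225,150) over a level slat. Lowering it to just above the slat.

```bash

python3 -m pendant '[{"dp":[0.028,-0.021,0.1],"rotation":[0,0,-0.001],"jaw":0.2},{"dp":[0.028,-0.021,0.2],"rotation":[0,0,-0.001],"jaw":0.2},{"dp":[0.028,-0.021,0.3],"rotation":[0,0,-0.001],"jaw":0.2},{"dp":[0.028,-0.021,0.39],"rotation":[0,0,-0.001],"jaw":0.2},{"dp":[0.028,-0.021,0.39],"rotation":[0,0,-0.001],"jaw":0.2},{"dp":[0.028,-0.021,0.39],"rotation":[0,0,-0.001],"jaw":0.2},{"dp":[0.028,-0.021,0.39],"rotation":[0,0,-0.001],"jaw":0.2},{"dp":[0.028,-0.021,0.39],"rotation":[0,0,-0.001],"jaw":0.2}]' 
python3 plan.py .5586,.223,.1155,81.4 
```

```text
time: 44.95
ee_pos: [0.5586, 0.223, 0.124]
eef_rot: [0.758, 0.652, 0.0, 0.0]
ft_force: [-0.7, 0.9, -5.5]
width: 0.028
grip_force: 45.0
at [0.5586 0.223  0.124 ] yaw 81.4 j7 -0.81 t 45.0 w 0.028
dp [0.0002, 0.0001, 0.0569] rot [0.0001, -0.0, -0.0] mm 9.0 deg 0.1
```

```bash

python3 -m pendant '[{"dp":[0,0,0.015],"rotation":[0,0,0],"jaw":0.2},{"dp":[0,0,0.03],"rotation":[0,0,0],"jaw":0.2},{"dp":[0,0,0.042],"rotation":[0,0,0],"jaw":0.2},{"dp":[0,0,0.048],"rotation":[0,0,0],"jaw":0.2},{"dp":[0,0,0.052],"rotation":[0,0,0],"jaw":0.2},{"dp":[0,0,0.052],"rotation":[0,0,0],"jaw":0.2},{"dp":[0,0,0.052],"rotation":[0,0,0],"jaw":0.2}]'
```

```text
time: 45.82
ee_pos: [0.5584, 0.2229, 0.1158]
eef_rot: [0.758, 0.652, 0.0, 0.0]
ft_force: [0.1, 0.9, -4.9]
width: 0.0286
grip_force: 45.0
```

```bash

python3 -m pendant '[{"dp":[0,0,0.002],"rotation":[0,0,0],"jaw":0.2},{"dp":[0,0,0.004],"rotation":[0,0,0],"jaw":0.2},{"dp":[0,0,0.006],"rotation":[0,0,0],"jaw":0.2},{"dp":[0,0,0.007],"rotation":[0,0,0],"jaw":0.2},{"dp":[0,0,0.007],"rotation":[0,0,0],"jaw":0.2},{"dp":[0,0,0.007],"rotation":[0,0,0],"jaw":0.2},{"dp":[0,0,0.007],"rotation":[0,0,0],"jaw":0.2}]'
```

```text
time: 46.7
ee_pos: [0.5583, 0.2229, 0.1147]
eef_rot: [0.758, 0.652, 0.0, 0.0]
ft_force: [-0.1, 0.0, -6.0]
width: 0.0285
grip_force: 45.0
```

```bash

python3 -m pendant '[{"dp":[0,0,0.002],"rotation":[0,0,0],"jaw":0.2},{"dp":[0,0,0.004],"rotation":[0,0,0],"jaw":0.2},{"dp":[0,0,0.004],"rotation":[0,0,0],"jaw":0.2},{"dp":[0,0,0.004],"rotation":[0,0,0],"jaw":0.2}]'
```

```text
time: 47.2
ee_pos: [0.5585, 0.2229, 0.1146]
eef_rot: [0.758, 0.652, 0.0, 0.0]
ft_force: [-1.5, -2.0, 3.3]
width: 0.0285
grip_force: 45.0
```

Contact made. Release and rise.

```bash

python3 -m pendant '[{"dp":[0,0,0],"rotation":[0,0,0],"jaw":0.4},{"dp":[0,0,0],"rotation":[0,0,0],"jaw":0.7},{"dp":[0,0,0],"rotation":[0,0,0],"jaw":0.8},{"dp":[0,0,0],"rotation":[0,0,0],"jaw":0.8},{"dp":[0,0,-0.2],"rotation":[0,0,0],"jaw":0.8},{"dp":[0,0,-0.6],"rotation":[0,0,0],"jaw":0.8},{"dp":[0,0,-1],"rotation":[0,0,0],"jaw":0.8},{"dp":[0,0,-1],"rotation":[0,0,0],"jaw":0.8}]' 
python3 -m pendant '[{"dp":[-0.4,0,-0.3],"rotation":[0,0,0],"jaw":0.7},{"dp":[-0.6,0,-0.5],"rotation":[0,0,0],"jaw":0.7},{"dp":[-0.6,0,-0.5],"rotation":[0,0,0],"jaw":0.7},{"dp":[-0.6,0,-0.5],"rotation":[0,0,0],"jaw":0.7},{"dp":[-0.6,0,-0.5],"rotation":[0,0,0],"jaw":0.7}]' 
python3 - <<'E'
from bench import camera
from h import *
c=camera("wrist");np.savez("pics/wrist9.npz",**c)
s=camera("scene");np.savez("pics/scene9.npz",**s)
P=cloud(c)
k=(P[...,2]>.13)&(P[...,2]<.15)&(abs(P[...,1]-.22)<.1);print("knob",rect(P[k]),np.median(P[k][:,2]))
d=(P[...,2]>.099)&(P[...,2]<.112)&(abs(P[...,1]-.22)<.1);print("disc",rect(P[d]))
m=(abs(P[...,2]-.0755)<.006)&(abs(P[...,1]-.22)<.16)&(abs(P[...,0]-.56)<.07);print("slat",rect(P[m]),np.median(P[m][:,2]))
im=np.hstack([c["image"][:,100:420],cv2.resize(s["image"][140:360,200:420],(384,384))]);cv2.imwrite("pics/fin9.png",im[...,::-1])
E
python3 tops.py pics/scene9.npz | grep -v nan
```

```text
time: 48.2
ee_pos: [0.56, 0.2243, 0.2694]
eef_rot: [0.758, 0.652, 0.004, 0.001]
ft_force: [0.2, -0.0, 0.3]
width: 0.0694
grip_force: 0.0
time: 48.82
ee_pos: [0.5443, 0.135, 0.3377]
eef_rot: [0.758, 0.653, -0.001, -0.001]
ft_force: [-0.3, -0.3, 0.1]
width: 0.0611
grip_force: 0.0
knob [558.6, 223.1, 29.1, 28.5, -8.6] 0.13836136328972948
disc [559.0, 222.7, 55.1, 54.4, -8.1]
slat [555.7, 203.8, 211.0, 50.0, 81.4] 0.07433120895141154
bench -0.0005
[226  34] box [220, 28, 13, 14] rgb [77 70 65] top 0.0645 depth [53.7, -1247.6, 65.0, 64.6, -38.8] ray [59.6, -1238.0, 72.9, 62.6, 63.4]
[263 160] box [256, 149, 16, 23] rgb [148 134 123] top 0.0607 depth [468.2, -158.7, 39.9, 37.3, 36.2] ray [471.4, -155.1, 44.0, 37.8, 58.5]
[137 293] box [79, 185, 123, 199] rgb [182 153 103] top 0.0711 depth [895.8, 39.3, 422.4, 60.0, -89.9] ray [895.8, 41.5, 421.6, 59.8, -89.9]
[152 205] box [143, 185, 22, 58] rgb [168  39  33] top 0.0259 depth [785.8, -168.9, 100.4, 21.1, 84.1] ray [786.4, -165.2, 102.3, 21.0, 84.1]
[202 213] box [185, 189, 36, 49] rgb [168 108 115] top 0.0639 depth [701.0, -12.3, 29.5, 28.6, 61.9] ray [701.9, -10.4, 32.4, 28.1, 65.7]
[330 273] box [284, 213, 95, 128] rgb [65 58 55] top 0.1185 depth [559.8, 223.2, 29.4, 28.7, 17.5] ray [551.0, 214.8, 48.7, 30.5, 42.0]
[236 333] box [193, 261, 91, 123] rgb [170 147 115] top 0.0268 depth [763.1, 199.8, 259.6, 86.7, 89.3] ray [763.7, 201.7, 258.4, 86.3, 89.4]
[464 308] box [443, 282, 43, 54] rgb [176 146  98] top 0.0214 depth [371.3, 399.2, 92.8, 60.4, 28.5] ray [374.6, 399.9, 92.7, 59.9, 28.7]
```

View pics/fin9.png

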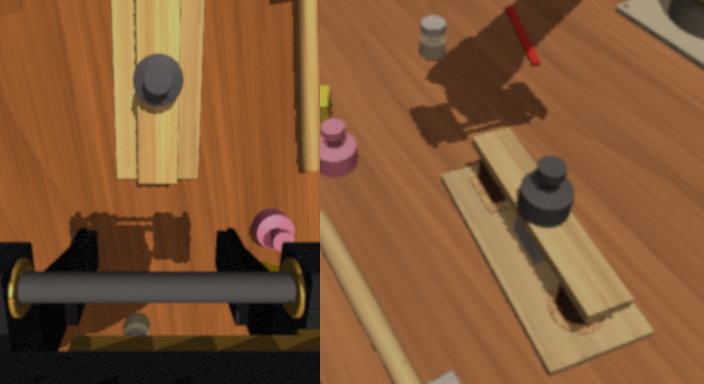

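The weight stands upright at the slat's middle, at picture (158,80), centre ≈(558.8,223) mm. The jar hasn't moved. Handing in.

```bash
python3 -c "
from bench import r
print(r.close_job())"
```

```text
the job is handed in; nothing more can be done
None
```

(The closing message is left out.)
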